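Build up a sanding drum on its arbor

ROBOT

A 6-joint arm with a two-finger parallel gripper is mounted at the origin on the work surface. World frame = base frame: x ahead of the robot, y to its left, z up, the work surface at z = 0. Lengths are in mm, angles in rad, forces in N, time in s.
With the tool pointing down it reaches from about 400 to 925 mm from the base axis. Payload 3.4 kg.
Tool frame: the origin (TCP) lies between the finger pads; the fingertips stand 22 mm ahead of it and the grasp point (between the pads) lies 3 mm ahead of it (bot.finger_overhang is the distance from the TCP to the fingertips, in mm); z points along the fingers, y is the line along which they close (so a half turn about z gives the same grasp; the last joint's range is limited). The gripper opens to 85 mm and grips with 20 to 120 N. Pads are 22 mm wide; open, the fingers measure 114 mm over their backs; the gripper's body (76 mm by 85 mm) begins 54 mm behind the grasp point. The pads swing forward as they close: fully open they stand 13 mm farther back than shut.
Start: joints at [-1.371, 0.307, 1.506, -0, 1.328, -0.073], TCP at [155.451, -553.594, 253.305] pointing down, gripper open.
Joint ranges: [-3.12, 3.12], [-1.05, 2.28], [0.14, 2.33], [-1.42, 4.57], [0.1, 2.73], [-2.68, 2.68]. Speed limits (rad/s): [2.57, 2.57, 3.14, 3.14, 3.14, 3.14].

INTERFACE

Orientations are given as a unit quaternion [x, y, z, w].
In Python, from plant import bot, optics, finder gives the robot as it stands.
- The arm moves only by the shell command python3 -m inch 'ROWS' [OPENING] [FORCE]. ROWS is JSON, a list of rows, each a list of 6 numbers: the shift along the tool's x, y, z in units of 30 mm (1.0 is 30 mm), then the turn, a rotation vector about the tool's x, y, z in units of 6 degrees (1.0 is 6 degrees). A call has exactly 5 rows; each row is the pose to reach, as a shift and turn from the pose commanded when the call began, along the tool's axes at that moment; what a row does not reach only later rows make up. A row lasts 1/10 s, in which the tool goes at most 50 mm and 8.59 degrees, less where a joint would pass 70% of its speed; a pose out of reach is approached as far as the arm can. A call with a gripper value outside its range is refused whole. OPENING is the finger opening in mm, from 0 to 85.4, set as the call begins (- or left out, the last holds). The fingers move at their own pace and stop on an object; FORCE is the grip in N (left out, the last holds). Time passes only in rows, so rows that repeat a pose let the fingers close, or fill a call up. It gives the time, the measured TCP pose, the force, the opening and the grip force at its end, in the units of the state.
- bot.state(): the state, without advancing time (a new reading comes with each control period).
- optics.grab_frame(name): name is "side" or "top" or "wrist"; returns a dict with "pixels" (384x512x3 uint8, red, green, blue), "fx", "fy", "cx", "cy" (pixels), "origin" and "rotation" of the camera in the world. Camera axes: x right, y up, looking along -z (the intrinsics and any distortion apply to the point x, -y, -z); pixel columns grow to the right and rows downward; lengths in mm; the calibration is good to about 2 mm. A picture is of the moment at which its call begins. There is no depth.
- bot.close_job(): hands the job in; it is judged then, once.
Trained networks look in the newest picture that a camera, given by its name, has taken for a name from the list of things; names that differ only in an ending like _2 or _b are one class to them, and where a whole thing is asked for, a point or a joint stands for the part that bears it (a point fixed in the world has none). Each returns a list of dicts, best first, with "score" (0 to 1); they miss things now and then, are a little off and sometimes report something else, mostly with a low value. They report only what shows in the picture. A call takes as long as a camera call. They do not tell look-alikes from the thing itself.
- finder.find_in(camera, label): "location" ([x, y, z] in mm, in world coordinates, good to about 4 mm: the middle of the surface that is visible of it).
The state is a dict: "time": time; "qpos": joint angles; "qd": joint speeds; "tau": joint torques, N m; "eef_pos": TCP position; "tcp_rot": TCP orientation; "force": force on the tool from outside, world axes, zero at the start; "wrist_torque": the same for the moment, N m; "gripper_width": opening from 0.0 (shut) to 1.0 (fully open); "gripper_force": force on a finger pad.
Only numpy, scipy, OpenCV 4.12 (cv2) and the standard library are available. Lean on these libraries where they do the work, as an engineer would, in place of code of your own. Each camera call takes 0.05 s, during which the arm holds its last target. There are 200 camera calls.

TASK

Build up the sanding drum on the upright arbor in the vise: thread the thick spacer on first, then the flat washer, each fully home. Only then lift the long bushing out of its cradle, stand it upright on the bench and let go of it, take it again from above and thread it on last, so that it sits square on the washer. Leave the hammer, the glue bottle and the plywood piece where they are.

Things in the scene. Friction and masses are not known exactly. Their poses are not given: they have to be found in the camera images.
- arbor_seat (a point): Where the first part comes to rest: the centre of the flat upper face of the arbor's shoulder (a plain steel disc, 40 mm in diameter), 85 mm above the bench. z points up along the arbor.
- vise: Green machine vise fixed to the bench, holding the rigid steel arbor upright; origin under the arbor. Base 200 mm (x) x 100 mm (y) x 22 mm high; the jaws are 65 mm high, within 55 mm of the arbor in x and 50 mm in y; a screw with a cross handle (at most 51 mm high) reaches to 139 mm from the arbor on the +x side.
- arbor_top (a point): The top end of the arbor, on its axis, 143 mm above the bench (58 mm above the shoulder). The arbor is 22 mm in diameter; its top 10 mm tapers to 12 mm.
- spacer_center (a point): Centre of the spacer: a plain aluminium ring 56 mm in outer diameter, bore 25 mm, 24 mm thick, about 0.14 kg. Lies flat on a fixed plywood block, 38 mm square and 18 mm high, narrower than the ring; z is its axis.
- washer_center (a point): Centre of the washer: a plain flat steel ring 66 mm in outer diameter, bore 25 mm, 10 mm thick, about 0.12 kg. Lies flat on a fixed plywood block, 38 mm square and 18 mm high, narrower than the ring; z is its axis. The spacer and the washer lie to the left of the vise, one nearer and one farther; which is where changes; the bench there is clear but for the blocks.
- bushing_center (a point): Centre of the bushing: a plain aluminium tube 50 mm in outer diameter, bore 25 mm, 84 mm long, the same at both ends, about 0.2 kg. x is its axis. At the start it lies level in the cradle, its centre 50 mm above the bench. Seated on the washer its lower end is 34 mm above the arbor's shoulder.
- cradle: Plywood cradle fixed to the bench, to the right of the vise: 94 mm long (x, along the bushing), 50 mm wide (y), a V that holds the bushing from below with its top edges 35 mm above the bench; no wider than the bushing, so fingers pass on both sides. Origin at the centre of its underside.
- hammer: Bystander: a hammer with a wooden handle lying on the bench beyond the cradle, about 250 mm long; origin under its middle.
- glue: Bystander: a glue bottle, 54 mm in diameter, 160 mm high, standing; origin at the centre of its underside.
- lamination: Bystander: a bent plywood piece about 180 x 50 mm, up to 55 mm high; origin under its flat part.
Not all that is in view belongs to the job. Leave any pink or red look-alike of the part that bears bushing_center alone.

How it is judged (in metres and radians):
On the way, in this order (a step that is already met when the one before it is completed fails the run):
1. the spacer is fully home on the arbor's shoulder (z of spacer_center in the frame of arbor_seat between 0.008 and 0.016 m and horizontal distance between spacer_center and arbor_seat below 0.004 m and angle between the z axis of spacer_center and the z axis of arbor_seat, either way round below 0.07 rad), for 0.2 s.
2. the washer is fully home on the spacer (all of step 1 and z of washer_center in the frame of arbor_seat between 0.025 and 0.033 m and horizontal distance between washer_center and arbor_seat below 0.004 m and angle between the z axis of washer_center and the z axis of arbor_seat, either way round below 0.07 rad), for 0.2 s.
3. the bushing stands upright on the bench, let go (angle between the x axis of bushing_center and the z axis of arbor_seat, either way round below 0.08 rad and height (world z) of bushing_center between 0.037 and 0.047 m and contact force between the fingers and bushing below 0.2 N), for 0.2 s.
At the end, for the whole second after the job is handed in: The spacer rests on the arbor's shoulder, the washer on the spacer and the bushing on the washer, all threaded on the arbor: each centre within 4 mm of its seated height and of the arbor's axis, each axis within 0.07 rad of the arbor's (all of step 2 and z of bushing_center in the frame of arbor_seat between 0.072 and 0.08 m and horizontal distance between bushing_center and arbor_seat below 0.004 m and angle between the x axis of bushing_center and the z axis of arbor_seat, either way round below 0.07 rad); the robot touches nothing.
It fails at once if a bystander is moved by more than 30 mm (distance of any of hammer, glue, lamination from where it was at the start of the episode above 0.03 m).
It also fails if it takes over 72 s, if anything falls off the work surface, if the arm or the gripper's body presses on something with over 40 N, if the wrist force passes 120 N, or if a joint passes its speed limit or range.

## Working session

There is one attempt and no reset: what is moved stays moved. The work goes in short steps, Python scripts to look and compute and a shell command to move; the robot and the scene stay as the last step left them, time stands still between calls to the robot, and variables do not carry over. Pictures are saved under pics/ and viewed, at most 10 in all, crops included, and the job is handed in when it is done.

```bash
ls; mkdir -p pics
cat > h.py <<'E'
import numpy as np, cv2
from scipy.spatial.transform import Rotation as R
from plant import bot, optics, finder
def grab(n):
    return optics.grab_frame(n)
def save(f,name,box=None,scale=1):
    im=f["pixels"][:,:,::-1]
    if box: im=im[box[1]:box[3],box[0]:box[2]]
    cv2.imwrite("pics/"+name,cv2.resize(im,None,fx=scale,fy=scale,interpolation=cv2.INTER_CUBIC))
def proj(f,p):
    q=np.array(f["rotation"]).reshape(3,3).T@(np.array(p)-np.array(f["origin"]))
    return np.array([f["cx"]+f["fx"]*q[0]/-q[2], f["cy"]-f["fy"]*q[1]/-q[2]])
def unproj(f,uv,z):
    d=np.array(f["rotation"]).reshape(3,3)@np.array([(uv[0]-f["cx"])/f["fx"],-(uv[1]-f["cy"])/f["fy"],-1])
    o=np.array(f["origin"]); return o+d*(z-o[2])/d[2]
E
python3 - <<'E'
from h import *
print({k:np.round(v,3) if k!='time' else v for k,v in bot.state().items()}, bot.finger_overhang)
for c in ["top","side"]:
    f=grab(c); save(f,c+"0.png",None,1.5)
    print(c,{k:np.round(v,3).tolist() for k,v in f.items() if k!="pixels"})
    for l in ["arbor_top","arbor_seat","vise","spacer_center","washer_center","bushing_center","cradle","hammer","glue","lamination"]:
        try:
            for d in finder.find_in(c,l)[:3]: print(l,round(d["score"],2),np.round(d["location"],1),proj(f,d["location"]).round(0))
        except Exception as e: print(l,e)
E
```

```text
pics
{'time': 0.0, 'qpos': array([-1.37 ,  0.308,  1.508,  0.   ,  1.328, -0.073]), 'qd': array([-0.001,  0.   , -0.001,  0.   , -0.001, -0.001]), 'tau': array([-1.0000e-03, -4.5756e+01, -2.5192e+01, -0.0000e+00,  1.3000e-02,
        0.0000e+00]), 'eef_pos': array([ 155.322, -552.943,  252.387]), 'tcp_rot': array([ 0.991,  0.136, -0.   , -0.001]), 'force': array([ 0.513, -0.313,  0.564]), 'wrist_torque': array([ 0.038, -0.001, -0.017]), 'gripper_force': np.float64(0.0), 'gripper_width': np.float64(1.002)} 22.0
top {'fx': 392.0, 'fy': 392.0, 'cx': 248.696, 'cy': 188.657, 'origin': [445.598, -73.069, 1059.331], 'rotation': [0.03, -0.051, -0.701, 0.711]}
arbor_seat cannot reshape array of size 4 into shape (3,3)
vise cannot reshape array of size 4 into shape (3,3)
spacer_center cannot reshape array of size 4 into shape (3,3)
washer_center cannot reshape array of size 4 into shape (3,3)
bushing_center cannot reshape array of size 4 into shape (3,3)
cradle cannot reshape array of size 4 into shape (3,3)
hammer cannot reshape array of size 4 into shape (3,3)
glue cannot reshape array of size 4 into shape (3,3)
lamination cannot reshape array of size 4 into shape (3,3)
side {'fx': 397.379, 'fy': 397.379, 'cx': 252.255, 'cy': 192.717, 'origin': [531.603, -784.849, 842.647], 'rotation': [0.37, -0.005, -0.03, 0.928]}
arbor_top cannot reshape array of size 4 into shape (3,3)
arbor_seat cannot reshape array of size 4 into shape (3,3)
vise cannot reshape array of size 4 into shape (3,3)
spacer_center cannot reshape array of size 4 into shape (3,3)
washer_center cannot reshape array of size 4 into shape (3,3)
bushing_center cannot reshape array of size 4 into shape (3,3)
cradle cannot reshape array of size 4 into shape (3,3)
hammer cannot reshape array of size 4 into shape (3,3)
glue cannot reshape array of size 4 into shape (3,3)
lamination cannot reshape array of size 4 into shape (3,3)
```

```bash
sed -i 's/np.array(f\["rotation"\]).reshape(3,3)/R.from_quat(f["rotation"]).as_matrix()/' h.py
python3 - <<'E'
from h import *
for c in ["top","side"]:
    f=grab(c)
    for l in ["arbor_top","arbor_seat","vise","spacer_center","washer_center","bushing_center","cradle","hammer","glue","lamination"]:
        for d in finder.find_in(c,l)[:3]: print(c,l,round(d["score"],2),np.round(d["location"],1),proj(f,d["location"]).round(0))
E
```

```text
top arbor_top 0.78 [589.8 -21.2  58. ] [217. 177.]
top arbor_seat 0.94 [594.1 -13.3  56.5] [214. 175.]
top arbor_seat 0.51 [748.2 207.  107.4] [126. 109.]
top vise 0.83 [589.3 -18.1  56.7] [216. 177.]
top vise 0.55 [631.1 292.4  27.1] [ 99. 161.]
top spacer_center 0.55 [419.9 230.4  41.1] [117. 242.]
top washer_center 0.7 [631.5 292.8  26.7] [ 99. 161.]
top bushing_center 0.95 [ 359.5 -247.9   42.1] [304. 268.]
top bushing_center 0.76 [ 501.8 -226.7   69.4] [298. 212.]
top bushing_center 0.68 [ 392.1 -121.9   47.5] [256. 255.]
top cradle 0.38 [ 508.3 -217.8   33. ] [292. 210.]
top hammer 0.95 [ 638.2 -411.7   26.8] [363. 163.]
top glue 0.74 [749.5 206.  105.5] [126. 109.]
top glue 0.58 [ 636.7 -413.5   27.6] [364. 164.]
top lamination 0.94 [ 753.  -257.1   28.3] [306. 121.]
top lamination 0.44 [747.  204.3 104. ] [127. 110.]
side arbor_top 0.93 [595.  -38.2  52.1] [263. 193.]
side arbor_seat 0.64 [593.7 -44.1  47.7] [263. 195.]
side vise 0.67 [594.8 -38.7  48.7] [263. 194.]
side spacer_center 0.44 [ 748.9 -267.    30.4] [334. 265.]
side washer_center 0.52 [629.7 289.1  31.6] [266. 125.]
side bushing_center 0.67 [ 392.9 -143.8   41.9] [187. 229.]
side bushing_center 0.65 [ 368.1 -265.7   42. ] [174. 271.]
side bushing_center 0.58 [ 503.6 -240.1   71.8] [231. 251.]
side cradle 0.84 [ 513.1 -251.8   20.7] [236. 267.]
side hammer 0.57 [ 631.3 -430.5   25.3] [294. 335.]
side glue 0.93 [756.1 191.1  85.2] [309. 129.]
side lamination 0.58 [ 750.4 -267.8   26.2] [335. 266.]
side lamination 0.21 [628.5 288.6  26.1] [265. 127.]
```

View pics/top0.png

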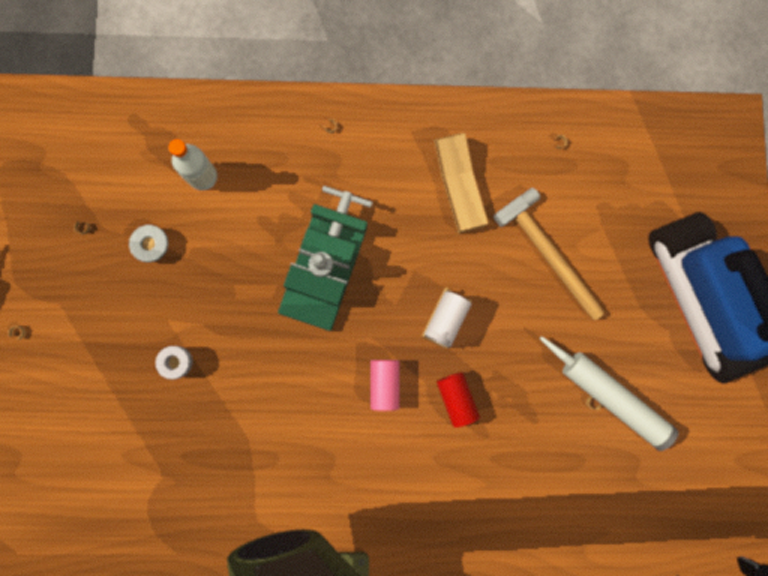

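View pics/side0.png

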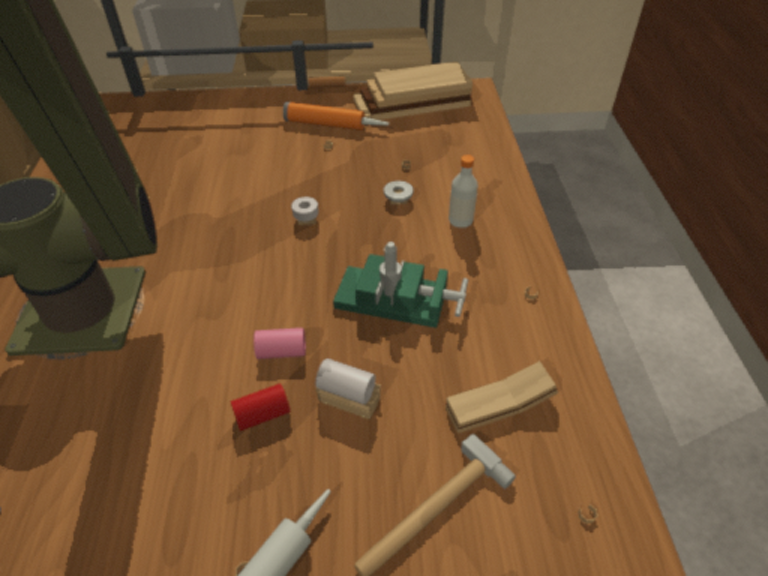

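Possible bushings (top, native px): the silver tube in its cradle (298,212), pink (256,257) and red (305,267). I choose the silver one lying on the plywood V. The spacer is the small thick ring at (116,242), the washer the wide thin ring at (99,162), and the arbor tip is at about (214,174). Next I refine these and check them in one crop.

```bash
cat >> h.py <<'E'
from scipy.optimize import minimize
def circ(c,ax,r,n=48):
    ax=np.array(ax,float); u=np.cross(ax,[0.3,0.5,0.81]); u/=np.linalg.norm(u); v=np.cross(ax,u)
    t=np.linspace(0,2*np.pi,n,endpoint=False)[:,None]
    return np.array(c)+r*(np.cos(t)*u+np.sin(t)*v)
def hullmask(f,c,ax,r,L,s=4):
    ax=np.array(ax,float)
    P=np.array([proj(f,p) for e in (-.5,.5) for p in circ(np.array(c)+ax*L*e,ax,r)])
    return cv2.convexHull(P.astype(np.float32))[:,0]
def mom(h):
    m=cv2.moments(h.astype(np.float32)); return np.array([m["m10"]/m["m00"],m["m01"]/m["m00"]]),m
def mask_at(f,uv,smax=90,vmin=90):
    hsv=cv2.cvtColor(f["pixels"],cv2.COLOR_RGB2HSV)
    m=((hsv[...,1]<smax)&(hsv[...,2]>vmin)).astype(np.uint8)
    n,lab,st,ce=cv2.connectedComponentsWithStats(m)
    k=min((i for i in range(1,n) if st[i,4]>60),key=lambda i:np.hypot(*(ce[i]-uv)))
    c=max(cv2.findContours((lab==k).astype(np.uint8),cv2.RETR_EXTERNAL,cv2.CHAIN_APPROX_NONE)[0],key=cv2.contourArea)
    return cv2.convexHull(c)[:,0], st[k]
def ring(f,p0,r,L,z,**k):
    h,st=mask_at(f,proj(f,[*p0[:2],z]),**k); c,m=mom(h)
    g=lambda q: np.sum((mom(hullmask(f,[*q,z],[0,0,1],r,L))[0]-c)**2)
    q=minimize(g,p0[:2],method="Nelder-Mead").x
    return q, cv2.contourArea(h), cv2.contourArea(hullmask(f,[*q,z],[0,0,1],r,L)),st
E
python3 - <<'E'
from h import *
F={c:grab(c) for c in("top","side")}
for c,f in F.items():
    print(c,"spacer",ring(f,[420,230],28,24,30)); print(c,"washer",ring(f,[631,292],33,10,23))
    h,st=mask_at(f,proj(f,[502,-232,50])); c0,m=mom(h)
    def g(q):
        P=hullmask(f,[q[0],q[1],50],[np.cos(q[2]),np.sin(q[2]),0],25,84)
        A=np.zeros((384*4,512*4),np.uint8);B=A.copy()
        cv2.fillPoly(A,[np.int32(P*4+2)],1);cv2.fillPoly(B,[np.int32(h*4+2)],1)
        return -(A&B).sum()/(A|B).sum()
    for y0 in(-.4,.4):
        r=minimize(g,[502,-230,y0],method="Nelder-Mead",options=dict(initial_simplex=[[502,-230,y0],[512,-230,y0],[502,-220,y0],[502,-230,y0+.3]]));print(c,"bush",r.x.round(2),r.fun,st)
f=F["top"]
a=[cv2.resize(f["pixels"][y-30:y+30,x-30:x+30,::-1],(380,290) if 0 else (290,290),interpolation=cv2.INTER_CUBIC) for x,y in((116,242),(99,162),(214,174),(298,212))]
cv2.imwrite("pics/m.png",np.vstack([np.hstack(a[:2]),np.hstack(a[2:])]))
E
```

```text
top spacer (array([422.27868778, 239.15186282]), 396.5, 439.5596873455215, array([104, 231,  24,  22, 377], dtype=int32))
top washer (array([630.13156508, 296.20176834]), 483.5, 520.8965871044202, array([ 86, 150,  26,  25, 456], dtype=int32))
top bush [ 533.48 -154.07   -2.76] 0.0 [283 194  31  37 672]
top bush [ 417.56 -184.44    2.27] 0.0 [283 194  31  37 672]
side spacer (array([421.46295258, 236.00792999]), 230.0, 249.58876127912663, array([194, 131,  18,  17, 243], dtype=int32))
side washer (array([628.93114352, 292.59951112]), 210.5, 231.28186332789483, array([256, 120,  20,  15, 216], dtype=int32))
side bush [ 556.44 -188.52   -0.93] 0.0 [210 239  40  31 817]
side bush [ 542.37 -326.3     2.94] 0.0 [210 239  40  31 817]<stdin>:10: RuntimeWarning: overflow encountered in scalar negative
```

View pics/m.png

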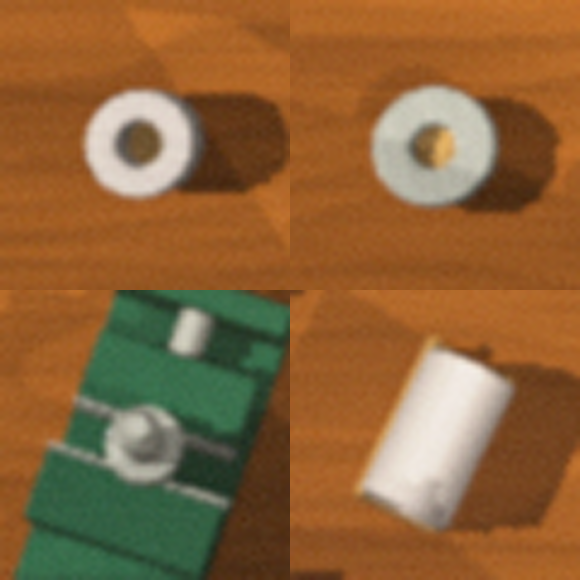

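The crop confirms the thick spacer at (114,242), the wide washer at (99,162), the arbor with its shoulder disc at (213.6,176), and the silver bushing on plywood at (298,212). Next I compute the first move to above the arbor, for a wrist view.

```bash
cat >> h.py <<'E'
def rows(p,yaw=None,Rt=None,ref=None):
    """print shift/turn units to bring TCP to p, with tool-down closing axis yaw (deg, mod 180) or full Rt"""
    s=bot.state(); R0=R.from_quat(s["tcp_rot"]); p0=np.array(s["eef_pos"])
    if yaw is not None:
        c=[]
        for k in (0,180):
            a=np.radians(yaw+k); y=np.array([np.cos(a),np.sin(a),0]); z=np.array([0,0,-1.]); c.append(R.from_matrix(np.c_[np.cross(y,z),y,z]))
        Rt=min(c,key=lambda r:(R0.inv()*r).magnitude())
    if Rt is None: Rt=R0
    t=np.degrees((R0.inv()*Rt).as_rotvec())/6
    print("pos",p0.round(1),"shift",(R0.inv().apply(np.array(p)-p0)/30).round(2),"turn",t.round(2),"q",np.round(s["qpos"],2),"F",np.round(s["force"],1),"w",round(float(s["gripper_width"])*85.4,1),"t",round(s["time"],2))
E
python3 - <<'E'
from h import *
print([a for a in dir(bot) if a[0]!='_'])
f=grab("top"); print("seat",unproj(f,[213.6,175.9],85))
for c in("top","side"):
    f=grab(c);h,st=mask_at(f,proj(f,[502,-232,50]))
    def g(q):
        P=hullmask(f,[q[0],q[1],50],[np.cos(q[2]),np.sin(q[2]),0],25,84)
        A=np.zeros((384*4,512*4),np.uint8);B=A.copy()
        cv2.fillPoly(A,[np.int32(P*4+2)],1);cv2.fillPoly(B,[np.int32(h*4+2)],1)
        return -float((A&B).sum())/float((A|B).sum())
    for y0 in(-.5,.3):
        r=minimize(g,[502,-230,y0],method="Nelder-Mead",options=dict(initial_simplex=[[502,-230,y0],[512,-230,y0],[502,-220,y0],[502,-230,y0+.3]]));print(c,"bush",r.x.round(2),r.fun)
s=bot.state();print(R.from_quat(s["tcp_rot"]).as_matrix().round(3))
rows([590,-20,300],yaw=90)
E
```

```text
['PlanningError', 'close_job', 'finger_overhang', 'state']
seat [588.71109239 -12.84761442  85.        ]
top bush [ 5.0230e+02 -2.3051e+02 -4.5000e-01] -0.9707510610813803
top bush [ 5.0243e+02 -2.3087e+02 -4.7000e-01] -0.973813269177385
side bush [ 5.0101e+02 -2.3278e+02 -4.6000e-01] -0.9663878212374708
side bush [ 5.0118e+02 -2.3244e+02 -4.7000e-01] -0.9649149224514381
[[ 0.963  0.27  -0.   ]
 [ 0.27  -0.963  0.   ]
 [-0.    -0.    -1.   ]]
pos [ 155.4 -553.6  253.3] shift [ 18.75 -13.21  -1.56] turn [-0.    0.    2.61] q [-1.37  0.31  1.51 -0.    1.33 -0.07] F [0.6 0.5 0.1] w 85.3 t 2.45
```

```bash
python3 -m inch '[[1.25,-0.88,-0.1,0,0,0],[2.5,-1.76,-0.2,0,0,0],[3.75,-2.64,-0.31,0,0,0],[5,-3.52,-0.42,0,0,0],[6.25,-4.4,-0.52,0,0,0]]'
python3 -m inch '[[1.25,-0.88,-0.1,0,0,0],[2.5,-1.76,-0.2,0,0,0],[3.75,-2.64,-0.31,0,0,0],[5,-3.52,-0.42,0,0,0],[6.25,-4.4,-0.52,0,0,0]]'
python3 -m inch '[[1.25,-0.88,-0.1,0,0,0.5],[2.5,-1.76,-0.2,0,0,1],[3.75,-2.64,-0.31,0,0,1.5],[5,-3.52,-0.42,0,0,2.1],[6.25,-4.4,-0.52,0,0,2.61]]'
python3 -m inch '[[0,0,0,0,0,0],[0,0,0,0,0,0],[0,0,0,0,0,0],[0,0,0,0,0,0],[0,0,0,0,0,0]]'
python3 - <<'E'
from h import *
f=grab("wrist"); save(f,"w1.png",None,1.5); print(f["origin"],R.from_quat(f["rotation"]).as_matrix().round(2).tolist(),f["fx"],f["cx"],f["cy"])
print(proj(f,[590,-15,143]),proj(f,[590,-15,85]))
rows([422,237.5,110],yaw=90)
E
```

```text
time: 2.95
eef_pos: [301.1, -374.4, 269.2]
tcp_rot: [0.991, 0.136, 0.0, 0.0]
force: [1.0, -0.6, -0.4]
gripper_width: 0.998
gripper_force: 0.0
time: 3.45
eef_pos: [446.1, -196.4, 284.9]
tcp_rot: [0.991, 0.136, 0.0, 0.0]
force: [0.9, 0.1, -0.1]
gripper_width: 1.001
gripper_force: 0.0
time: 3.95
eef_pos: [590.9, -18.5, 300.4]
tcp_rot: [1.0, -0.001, 0.0, 0.0]
force: [0.1, -1.2, 0.4]
gripper_width: 1.001
gripper_force: 0.0
time: 4.45
eef_pos: [589.2, -21.4, 300.3]
tcp_rot: [1.0, -0.001, -0.0, 0.0]
force: [-0.2, 0.8, -0.1]
gripper_width: 0.998
gripper_force: 0.0
[658.40391552 -22.33515608 420.25418112] [[-0.0, 0.96, 0.27], [-1.0, -0.0, -0.0], [-0.0, -0.27, 0.96]] 283.59174513077846 251.91265345270867 194.92282349524314
[244.93935044 185.85610166] [246.11687033 174.30351989]
pos [589.3 -21.3 300.3] shift [-5.59 -8.62  6.34] turn [ 0.   -0.   -0.01] q [-0.11  0.3   1.4  -0.    1.44  1.46] F [ 0.2 -0.3  0.7] w 85.6 t 4.5
```

View pics/w1.png

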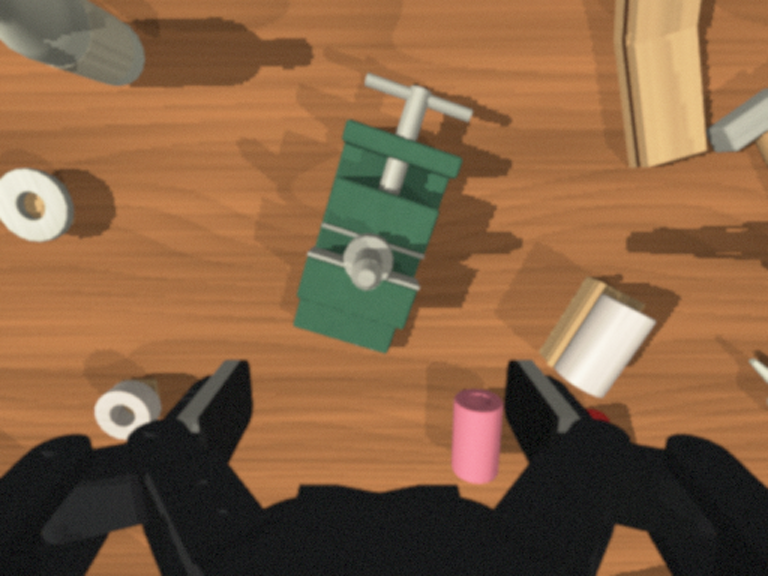

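Wrist view: arbor tip at (244,186) and shoulder at (246,174.7), which puts the arbor at about (589.5,-14.2). The spacer's upper face is at (81,276) and the washer's at (24,137).

```bash
python3 - <<'E'
from h import *
f=grab("wrist")
print(unproj(f,[80.7,276],42),unproj(f,[24,136.7],28),unproj(f,[244,186],143),unproj(f,[246,174.7],85))
E
python3 -m inch '[[-0.75,-1.15,0.4,0,0,0],[-1.5,-2.3,0.8,0,0,0],[-2.25,-3.45,1.2,0,0,0],[-3,-4.6,1.6,0,0,0],[-3.75,-5.75,2,0,0,0]]'
python3 -m inch '[[-0.6,-0.95,0.7,0,0,0],[-1.2,-1.9,1.4,0,0,0],[-1.84,-2.87,2.2,0,0,0],[-1.84,-2.87,3,0,0,0],[-1.84,-2.87,3.6,0,0,0]]'
python3 -m inch '[[0,0,0,0,0,0],[0,0,0,0,0,0],[0,0,0,0,0,0],[0,0,0,0,0,0],[0,0,0,0,0,0]]'
python3 - <<'E'
from h import *
f=grab("wrist"); save(f,"w2.png",None,1.5)
print(ring(f,[422,237],28,24,30))
rows([422,237.5,34],yaw=90)
E
```

```text
[425.69856157 236.48781004  42.        ] [630.97725822 287.95200279  28.        ] [590.00647131 -13.94454303 143.        ] [589.68163254 -14.74485414  85.        ]
time: 5.05
eef_pos: [476.4, 152.8, 240.0]
tcp_rot: [1.0, -0.0, 0.0, -0.0]
force: [0.3, 1.2, 0.2]
gripper_width: 1.0
gripper_force: 0.0
time: 5.55
eef_pos: [420.9, 238.7, 131.2]
tcp_rot: [1.0, 0.001, -0.0, 0.0]
force: [-0.6, 0.1, 0.8]
gripper_width: 0.999
gripper_force: 0.0
time: 6.05
eef_pos: [422.8, 238.3, 133.0]
tcp_rot: [1.0, -0.0, 0.001, -0.0]
force: [0.2, 0.6, 0.7]
gripper_width: 0.998
gripper_force: 0.0
(array([423.80191451, 236.33307208]), 3990.0, 4115.593496333109, array([ 218,  167,   72,   72, 3643], dtype=int32))
pos [422.7 238.3 132.8] shift [-0.03  0.03  3.29] turn [-0.01 -0.01  0.  ] q [0.43 0.31 1.85 0.   0.97 2.  ] F [ 0.2  0.4 -0. ] w 84.8 t 6.1
```

View pics/w2.png

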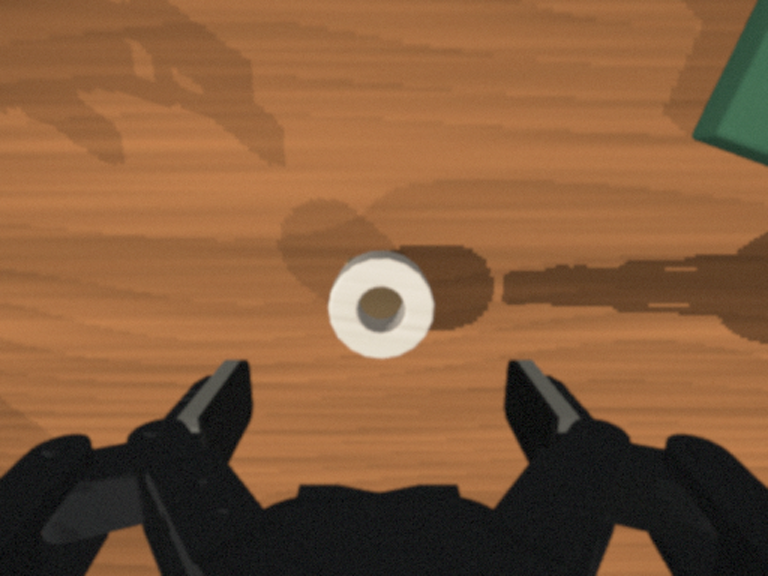

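```bash
python3 -m inch '[[0.04,0.06,1,0,0,0],[0.04,0.06,2,0,0,0],[0.04,0.06,2.7,0,0,0],[0.04,0.06,3.2,0,0,0],[0.04,0.06,3.3,0,0,0]]'
python3 -m inch '[[0,0,0,0,0,0],[0,0,0,0,0,0],[0,0,0,0,0,0],[0,0,0,0,0,0],[0,0,0,0,0,0]]' 40 60
python3 -m inch '[[0,0,0,0,0,0],[0,0,0,0,0,0],[0,0,-0.3,0,0,0],[0,0,-1,0,0,0],[0,0,-2,0,0,0]]'
python3 - <<'E'
from h import *
rows([589.7,-14.3,185],yaw=90)
E
```

```text
time: 6.6
eef_pos: [422.4, 236.0, 31.8]
tcp_rot: [1.0, 0.0, -0.001, 0.001]
force: [-0.1, 0.6, -0.4]
gripper_width: 0.996
gripper_force: 0.0
time: 7.1
eef_pos: [424.1, 236.9, 34.5]
tcp_rot: [1.0, 0.0, 0.001, -0.001]
force: [-1.2, -0.4, 6.4]
gripper_width: 0.638
gripper_force: 63.3
time: 7.6
eef_pos: [422.1, 235.9, 93.2]
tcp_rot: [1.0, 0.0, -0.001, 0.001]
force: [0.1, 0.2, -1.9]
gripper_width: 0.638
gripper_force: 63.6
pos [422.1 235.9  93.2] shift [ 5.57  8.35 -3.06] turn [0.01 0.03 0.  ] q [ 0.42  0.37  1.9  -0.    0.87  1.99] F [ 0.1  0.2 -1.9] w 54.5 t 7.6
```

```bash
python3 -m inch '[[0,0,-1.2,0,0,0],[0,0,-2.4,0,0,0],[0.5,0.8,-3.1,0,0,0],[1.3,2,-3.1,0,0,0],[2.1,3.2,-3.1,0,0,0]]'
python3 -m inch '[[0.8,1.2,0,0,0,0],[1.6,2.4,0,0,0,0],[2.4,3.6,0,0,0,0],[3,4.5,0,0,0,0],[3.47,5.15,0,0,0,0]]'
python3 -m inch '[[0,0,0,0,0,0],[0,0,0,0,0,0],[0,0,0,0,0,0],[0,0,0,0,0,0],[0,0,0,0,0,0]]'
python3 - <<'E'
from h import *
f=grab("wrist"); save(f,"w3.png",None,1.5)
for z in (85,143): print(proj(f,[589.7,-14.3,z])*1.5)
s=bot.state(); e=s["eef_pos"]; print(proj(f,[e[0],e[1],e[2]+9])*1.5)
rows([589.7,-14.3,185],yaw=90)
E
```

```text
time: 8.1
eef_pos: [487.2, 140.0, 188.3]
tcp_rot: [1.0, 0.001, 0.002, -0.0]
force: [-0.1, 0.8, -2.7]
gripper_width: 0.637
gripper_force: 63.7
time: 8.6
eef_pos: [591.4, -16.3, 186.7]
tcp_rot: [1.0, -0.001, 0.0, 0.0]
force: [0.6, 0.2, -0.4]
gripper_width: 0.642
gripper_force: 63.7
time: 9.1
eef_pos: [589.9, -13.0, 186.3]
tcp_rot: [1.0, 0.001, -0.0, -0.0]
force: [0.7, 0.5, -2.0]
gripper_width: 0.637
gripper_force: 63.7
[379.13509807 305.23832006]
[379.38926857 347.242341  ]
[375.77398814 415.99665744]
pos [590.1 -13.1 186.3] shift [-0.01  0.04  0.04] turn [-0.    0.    0.02] q [-0.09  0.38  1.57  0.    1.19  1.48] F [ 0.5  0.9 -1.3] w 54.4 t 9.15
```

View pics/w3.png

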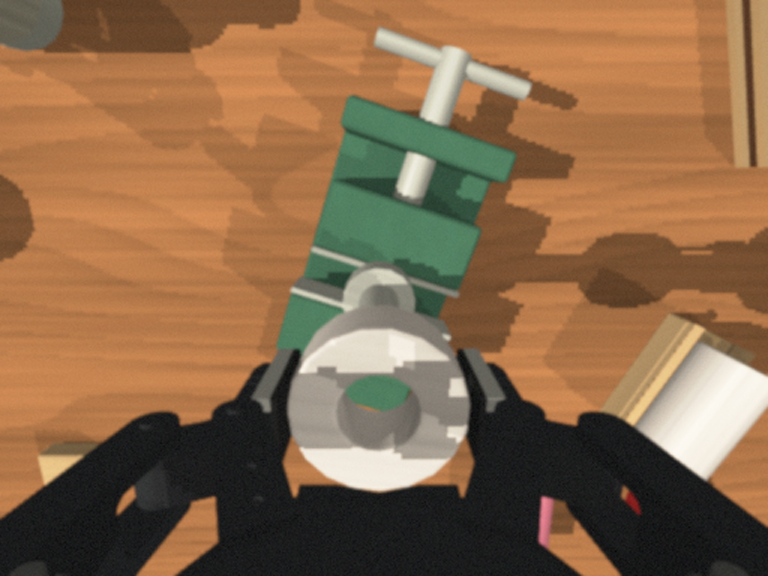

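Spacer held level at (379,410) in the 1.5× wrist view, with the shoulder disc behind it in line at (379,300). I lower it and watch the force.

```bash
python3 -m inch '[[0,0.04,0.5,0,0,0],[0,0.04,0.9,0,0,0],[0,0.04,1.2,0,0,0],[0,0.04,1.5,0,0,0],[0,0.04,1.7,0,0,0]]'
python3 -m inch '[[0,0,0,0,0,0],[0,0,0,0,0,0],[0,0,0.1,0,0,0],[0,0,0.2,0,0,0],[0,0,0.3,0,0,0]]'
python3 - <<'E'
from h import *
rows([589.7,-14.3,101],yaw=90)
E
```

```text
time: 9.65
eef_pos: [590.7, -14.6, 134.4]
tcp_rot: [1.0, 0.0, 0.0, -0.0]
force: [1.4, 2.6, 0.3]
gripper_width: 0.64
gripper_force: 64.5
time: 10.15
eef_pos: [591.1, -14.9, 126.7]
tcp_rot: [1.0, 0.0, 0.001, -0.0]
force: [2.3, 3.7, 2.1]
gripper_width: 0.639
gripper_force: 64.6
pos [591.1 -14.9 126.7] shift [-0.05 -0.02  0.86] turn [-0.   -0.02  0.  ] q [-0.1   0.45  1.64  0.    1.06  1.47] F [2.3 3.7 2.1] w 54.5 t 10.15
```

```bash
python3 -m inch '[[0.02,-0.03,0.2,0,0,0],[0.02,-0.03,0.4,0,0,0],[0.02,-0.03,0.6,0,0,0],[0.02,-0.03,0.75,0,0,0],[0.02,-0.03,0.82,0,0,0]]'
python3 -m inch '[[0,0,0,0,0,0],[0,0,0,0,0,0],[0,0,0,0,0,0],[0,0,0,0,0,0],[0,0,0,0,0,0]]'
python3 - <<'E'
from h import *
rows([589.7,-14.3,101],yaw=90)
E
```

```text
time: 10.65
eef_pos: [590.6, -14.5, 101.5]
tcp_rot: [1.0, 0.0, -0.001, 0.0]
force: [-4.7, 1.7, 16.4]
gripper_width: 0.64
gripper_force: 65.9
time: 11.15
eef_pos: [590.6, -14.5, 101.5]
tcp_rot: [1.0, 0.0, -0.001, 0.0]
force: [-2.9, -0.6, 3.8]
gripper_width: 0.641
gripper_force: 64.8
pos [590.6 -14.5 101.5] shift [-0.03 -0.01  0.02] turn [0.   0.01 0.01] q [-0.1   0.48  1.66 -0.    1.    1.47] F [-2.9 -0.6  3.8] w 54.7 t 11.15
```

```bash
python3 -m inch '[[0,0,0,0,0,0],[0,0,0,0,0,0],[0,0,0,0,0,0],[0,0,-0.5,0,0,0],[0,0,-1.5,0,0,0]]' 80
python3 -m inch '[[0,0,-1,0,0,0],[0.1,-0.8,-1.7,0,0,0],[0.3,-2.4,-1.7,0,0,0],[0.5,-4,-1.7,0,0,0],[0.7,-5.6,-1.7,0,0,0]]' 85
python3 -m inch '[[0.2,-1.6,0,0,0,0],[0.4,-3.1,0,0,0,0],[0.6,-4.2,0.6,0,0,0],[0.61,-4.65,1.5,0,0,0],[0.61,-4.65,2,0,0,0]]'
python3 -m inch '[[0,0,0,0,0,0],[0,0,0,0,0,0],[0,0,0,0,0,0],[0,0,0,0,0,0],[0,0,0,0,0,0]]'
python3 - <<'E'
from h import *
f=grab("top"); print("spacer on arbor",ring(f,[590,-14],28,24,97))
f=grab("wrist")
print(ring(f,[630,293],33,10,23))
rows([630,293,29],yaw=90)
E
```

```text
time: 11.65
eef_pos: [589.3, -14.1, 144.4]
tcp_rot: [1.0, 0.0, -0.003, -0.0]
force: [-0.4, -0.4, 0.1]
gripper_width: 0.934
gripper_force: 0.0
time: 12.15
eef_pos: [612.6, 155.2, 198.0]
tcp_rot: [1.0, -0.0, 0.001, -0.0]
force: [0.5, -0.4, 0.3]
gripper_width: 0.994
gripper_force: 0.0
time: 12.65
eef_pos: [629.3, 295.6, 135.0]
tcp_rot: [1.0, 0.002, -0.001, 0.0]
force: [-0.9, -0.4, -0.1]
gripper_width: 0.999
gripper_force: 0.0
time: 13.15
eef_pos: [631.0, 292.7, 138.9]
tcp_rot: [1.0, -0.0, 0.001, -0.0]
force: [0.3, -0.3, -0.5]
gripper_width: 0.993
gripper_force: 0.0
spacer on arbor (array([584.64409573, -14.78260118]), 670.5, 432.9418082792545, array([193, 163,  40,  27, 529], dtype=int32))
(array([630.72602939, 293.6030051 ]), 4490.0, 4640.606790566584, array([ 212,  161,   78,   75, 4028], dtype=int32))
pos [630.7 292.9 138.4] shift [-0.03 -0.    3.65] turn [-0.   -0.01 -0.  ] q [ 0.37  0.56  1.38 -0.    1.2   1.95] F [ 0.2  0.4 -0.7] w 84.7 t 13.25
```

```bash
python3 -m inch '[[0,-0.02,1.2,0,0,0],[0,-0.02,2.4,0,0,0],[0,-0.02,3.1,0,0,0],[0,-0.02,3.5,0,0,0],[0,-0.02,3.65,0,0,0]]'
python3 -m inch '[[0,0,0,0,0,0],[0,0,0,0,0,0],[0,0,0,0,0,0],[0,0,0,0,0,0],[0,0,0,0,0,0]]' 50 60
python3 -m inch '[[0,0,0,0,0,0],[0,0,-0.4,0,0,0],[0,0,-1.4,0,0,0],[0,0,-2.8,0,0,0],[0,0,-4,0,0,0]]'
python3 - <<'E'
from h import *
rows([590.5,-14.4,190],yaw=90)
E
```

```text
time: 13.75
eef_pos: [629.7, 293.6, 26.8]
tcp_rot: [1.0, 0.0, -0.001, 0.0]
force: [0.7, -0.2, 0.1]
gripper_width: 0.995
gripper_force: 0.0
time: 14.25
eef_pos: [631.5, 294.4, 29.8]
tcp_rot: [1.0, 0.0, 0.002, -0.001]
force: [-0.6, -0.1, 6.3]
gripper_width: 0.752
gripper_force: 66.5
time: 14.75
eef_pos: [629.9, 293.8, 149.7]
tcp_rot: [1.0, 0.0, -0.0, 0.0]
force: [1.4, 0.5, -1.0]
gripper_width: 0.752
gripper_force: 66.4
pos [629.9 293.8 149.7] shift [-1.32 10.27 -1.34] turn [0.   0.   0.01] q [ 0.38  0.55  1.36 -0.    1.23  1.95] F [ 1.4  0.5 -1. ] w 64.3 t 14.75
```

```bash
python3 -m inch '[[0,0.5,-0.8,0,0,0],[-0.2,2,-1.34,0,0,0],[-0.4,3.5,-1.34,0,0,0],[-0.6,5,-1.34,0,0,0],[-0.8,6.5,-1.34,0,0,0]]'
python3 -m inch '[[-0.2,1.4,0,0,0,0],[-0.4,2.6,0,0,0,0],[-0.52,3.4,0,0,0,0],[-0.52,3.76,0,0,0,0],[-0.52,3.76,0,0,0,0]]'
python3 -m inch '[[0,0,0,0,0,0],[0,0,0,0,0,0],[0,0,0,0,0,0],[0,0,0,0,0,0],[0,0,0,0,0,0]]'
python3 - <<'E'
from h import *
f=grab("wrist"); save(f,"w4.png",None,1.5)
rows([590.5,-14.4,126],yaw=90)
E
```

```text
time: 15.25
eef_pos: [605.6, 97.4, 189.0]
tcp_rot: [1.0, 0.001, 0.0, 0.0]
force: [0.1, 0.1, -1.6]
gripper_width: 0.749
gripper_force: 66.4
time: 15.75
eef_pos: [590.9, -15.1, 188.6]
tcp_rot: [1.0, -0.001, 0.0, -0.0]
force: [-0.3, -0.2, -1.3]
gripper_width: 0.748
gripper_force: 66.4
time: 16.25
eef_pos: [590.9, -13.2, 188.1]
tcp_rot: [1.0, 0.001, -0.0, -0.0]
force: [0.5, -0.3, -0.5]
gripper_width: 0.754
gripper_force: 66.4
pos [590.9 -13.4 188.2] shift [-0.01  0.03  2.07] turn [-0.    0.    0.01] q [-0.09  0.38  1.56  0.    1.2   1.48] F [-0.3 -0.  -2.1] w 63.9 t 16.3
```

View pics/w4.png

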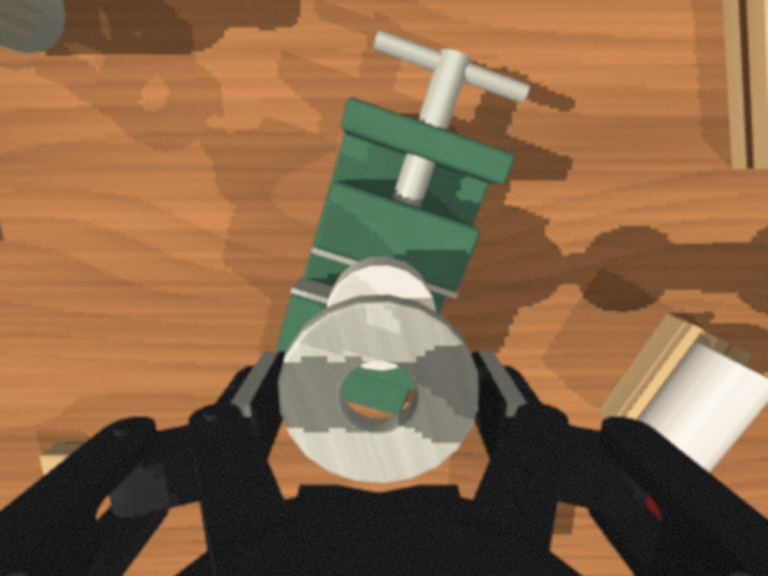

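The spacer sits on the arbor (ring top near (380,280)), and the washer is held level with its bore at (379,393). I lower it.

```bash
python3 -m inch '[[0,0.02,0.5,0,0,0],[0,0.02,0.9,0,0,0],[0,0.02,1.2,0,0,0],[0,0.02,1.5,0,0,0],[0,0.02,1.7,0,0,0]]'
python3 -m inch '[[0,0,0.1,0,0,0],[0,0,0.2,0,0,0],[0,0,0.3,0,0,0],[0,0,0.4,0,0,0],[0,0,0.47,0,0,0]]'
python3 -m inch '[[0,0,0.05,0,0,0],[0,0,0.07,0,0,0],[0,0,0.09,0,0,0],[0,0,0.09,0,0,0],[0,0,0.09,0,0,0]]'
python3 - <<'E'
from h import *
rows([590.5,-14.4,120.5],yaw=90)
E
```

```text
time: 16.8
eef_pos: [590.5, -14.5, 136.1]
tcp_rot: [1.0, 0.0, -0.001, -0.0]
force: [-0.7, 0.3, -1.0]
gripper_width: 0.754
gripper_force: 66.4
time: 17.3
eef_pos: [590.9, -14.6, 123.0]
tcp_rot: [1.0, 0.0, 0.0, -0.0]
force: [1.0, -0.3, -0.6]
gripper_width: 0.749
gripper_force: 66.4
time: 17.8
eef_pos: [590.8, -14.5, 120.9]
tcp_rot: [1.0, 0.0, 0.0, -0.0]
force: [-2.1, 0.4, 3.6]
gripper_width: 0.751
gripper_force: 66.8
pos [590.8 -14.5 120.9] shift [-0.01 -0.    0.01] turn [-0.   -0.    0.01] q [-0.1   0.45  1.64  0.    1.05  1.47] F [-2.1  0.4  3.6] w 64.2 t 17.8
```

Washer down with light contact. I release, rise, check from above, and fit a kinematic model to plan the upending.

```bash
python3 -m inch '[[0,0,0,0,0,0],[0,0,0,0,0,0],[0,0,0,0,0,0],[0,0,-0.6,0,0,0],[0,0,-1.8,0,0,0]]' 85
python3 -m inch '[[0,0,-1,0,0,0],[0,0,-2,0,0,0],[-0.3,1,-3,0,0,0],[-0.8,2.2,-3,0,0,0],[-1.2,3.6,-3,0,0,0]]'
cat >> h.py <<'E'
def fk(q,P):
    a1,d1,L2,L3,e,T=P
    A=lambda ax,t:R.from_euler(ax,t)
    Ra=A('z',q[0]); p=Ra.apply([a1,0,d1]); R2=Ra*A('y',q[1]); p=p+R2.apply([0,0,L2])
    R3=R2*A('y',q[2]); p=p+R3.apply([e,0,L3]); R5=R3*A('z',q[3])*A('y',q[4]); Rt=R5*A('z',q[5]+np.pi/2)
    return p+Rt.apply([0,0,T]),Rt
E
python3 - <<'E'
from h import *
from scipy.optimize import least_squares
s=bot.state(); print(np.round(s["eef_pos"],1),np.round(s["qpos"],4).tolist())
D=[(589.3,-21.3,300.3,.30,1.40),(422.7,238.3,132.8,.31,1.85),(422.1,235.9,93.2,.37,1.90),(590.1,-13.1,186.3,.38,1.57),(630.7,292.9,138.4,.56,1.38),(590.8,-14.5,120.9,.45,1.64),(155.45,-553.6,253.3,.307,1.506),(*s["eef_pos"],s["qpos"][1],s["qpos"][2])]
def res(P):
    o=[]
    for x,y,z,a,b in D: o+= [P[0]+P[2]*np.sin(a)+P[3]*np.sin(a+b)+P[4]*np.cos(a+b)-np.hypot(x,y), P[1]+P[2]*np.cos(a)+P[3]*np.cos(a+b)-P[4]*np.sin(a+b)-z]
    return o+[P[0]*.05,P[4]*.05]
r=least_squares(res,[0,0,400,400,0]);print(r.x.round(1),np.round(r.fun,1))
f=grab("top"); save(f,"t5.png",[170,130,320,240],4)
E
```

```text
time: 18.3
eef_pos: [588.5, -14.4, 171.8]
tcp_rot: [1.0, 0.0, -0.004, -0.0]
force: [0.5, 0.3, 0.4]
gripper_width: 0.993
gripper_force: 0.0
time: 18.8
eef_pos: [555.2, -122.9, 266.0]
tcp_rot: [1.0, 0.001, 0.002, 0.0]
force: [0.1, 0.2, -0.1]
gripper_width: 0.993
gripper_force: 0.0
[ 555.2 -122.9  266. ] [-0.2923, 0.2869, 1.5028, 0.0002, 1.3486, 1.2757]
[  -5.7 -162.3  649.2  422.2  104.8] [ 1.6 -0.7 -0.1  1.4  1.2 -2.2 -1.7  0.7 -0.3 -0.7  0.3  0.9  0.2  0.3
 -1.2  0.4 -0.3  5.2]
```

View pics/t5.png

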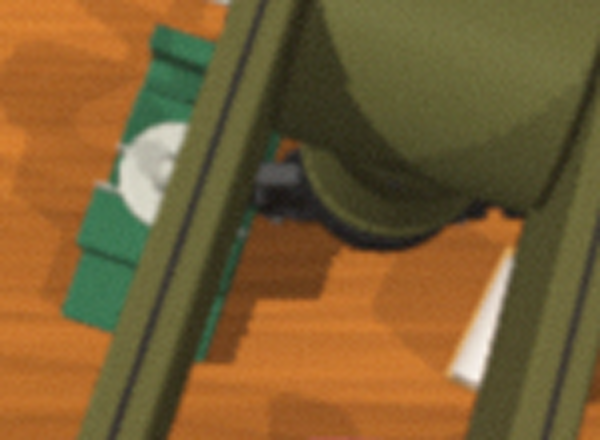

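The washer shows threaded around the arbor (crop (165,170)). Plan: grasp the bushing near its outer end with the tool leaning 45°, so that turning it 90° about the closing axis stands it up with the tool leaning 45° the other way.

```bash
cat >> h.py <<'E'
def tilt(az,dn,yaz):
    """tool z at azimuth az (deg) and dn deg below horizontal, tool y horizontal at azimuth yaz"""
    a,d,y=np.radians([az,dn,yaz]); z=np.array([np.cos(a)*np.cos(d),np.sin(a)*np.cos(d),-np.sin(d)]); y=np.array([np.cos(y),np.sin(y),0])
    return R.from_matrix(np.c_[np.cross(y,z),y,z])
AX=np.array([np.cos(-.465),np.sin(-.465),0]); GR=tilt(180-26.6,45,243.4)
E
python3 - <<'E'
from h import *
G=np.array([501.7,-231.6,50])+15*AX; z=GR.as_matrix()[:,2]; print(z,G-3*z)
rows(G-120*z+[0,0,60],Rt=GR)
f=grab("side"); print("washer/spacer side:",proj(f,[590,-14,119]),proj(f,[590,-14,97]));save(f,"s6.png",[190,140,330,245],5)
E
```

```text
[-0.63226252  0.31661349 -0.70710678] [ 517.00411106 -239.27618248   52.12132034]
pos [ 552.8 -129.9  265.2] shift [1.28 4.86 2.38] turn [ 1.8  -7.37  4.16] q [-0.3   0.29  1.5  -0.01  1.35  1.27] F [-1.1 -2.5 -0.1] w 84.9 t 18.85
washer/spacer side: [260.51419145 168.80150036] [260.49482313 174.76186442]
```

View pics/s6.png

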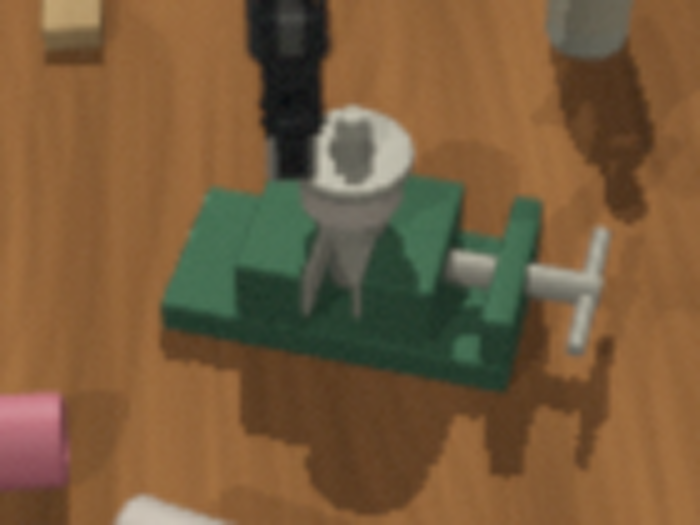

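Both rings sit home and level on the arbor (washer top at crop (362,150)). Moving to the leaned approach.

```bash
python3 -m inch '[[0.2,1,0,0.25,-1,0.6],[0.4,2,0.2,0.5,-2,1.2],[0.6,3,0.5,0.75,-3,1.7],[0.9,4,0.8,1,-4.1,2.3],[1.1,4.86,1.2,1.25,-5.1,2.9]]'
python3 - <<'E'
from h import *
G=np.array([501.7,-231.6,50])+15*AX; z=GR.as_matrix()[:,2]
rows(G-120*z+[0,0,60],Rt=GR)
E
```

```text
time: 19.4
eef_pos: [589.4, -269.3, 228.3]
tcp_rot: [0.951, -0.15, -0.264, -0.064]
force: [0.5, 0.2, -0.4]
gripper_width: 0.999
gripper_force: 0.0
pos [ 589.4 -269.3  228.3] shift [0.68 0.25 0.88] turn [ 0.5  -2.24  1.3 ] q [-0.47  0.72  0.96 -0.04  2.01  1.4 ] F [ 0.5  0.2 -0.4] w 85.3 t 19.4
```

```bash
python3 -m inch '[[0.2,0.1,0.2,0.15,-0.7,0.4],[0.4,0.2,0.5,0.35,-1.5,0.9],[0.68,0.25,0.88,0.5,-2.24,1.3],[0.68,0.25,0.88,0.5,-2.24,1.3],[0.68,0.25,0.88,0.5,-2.24,1.3]]'
python3 -m inch '[[0,0,0,0,0,0],[0,0,0,0,0,0],[0,0,0,0,0,0],[0,0,0,0,0,0],[0,0,0,0,0,0]]'
python3 - <<'E'
from h import *
from scipy.optimize import least_squares
G=np.array([501.7,-231.6,50])+15*AX; z=GR.as_matrix()[:,2]
rows(G-3*z,Rt=GR)
s=bot.state(); e=np.array(s["eef_pos"])
D=[(589.3,-21.3,300.3,.30,1.40),(422.7,238.3,132.8,.31,1.85),(422.1,235.9,93.2,.37,1.90),(590.1,-13.1,186.3,.38,1.57),(630.7,292.9,138.4,.56,1.38),(590.8,-14.5,120.9,.45,1.64),(155.45,-553.6,253.3,.307,1.506)]
def res(P):
    o=[]
    for x,y,zz,a,b in D: o+= [P[0]+P[2]*np.sin(a)+P[3]*np.sin(a+b)+P[4]*np.cos(a+b)-np.hypot(x,y), P[1]-P[5]+P[2]*np.cos(a)+P[3]*np.cos(a+b)-P[4]*np.sin(a+b)-zz]
    p,Rt=fk(s["qpos"],P); return np.r_[o,(p-e)/2,np.array([P[0],P[4]])*.05]
r=least_squares(res,[0,180,450,420,0,340]);P=r.x;print(P.round(1).tolist(),np.round(r.fun,1))
print("R err",np.degrees((fk(s["qpos"],P)[1].inv()*R.from_quat(s["tcp_rot"])).magnitude()))
lo=[-3.12,-1.05,.14,-1.42,.1,-2.68];hi=[3.12,2.28,2.33,4.57,2.73,2.68]
for X in ([520,160],[560,170],[620,165],[650,170]):
  for dn in (45,55):
    az=np.degrees(np.arctan2(X[1],X[0])); Rt=tilt(az,dn,az-90); t=np.array([*X,57.])
    g=lambda q:np.r_[fk(q,P)[0]-t,(Rt.inv()*fk(q,P)[1]).as_rotvec()*300]
    u=least_squares(g,[np.radians(az),.2,1.8,0,.4,1.5],bounds=(lo,hi)); print(X,dn,u.x.round(2),np.abs(u.fun).max().round(1))
E
```

```text
time: 19.9
eef_pos: [589.7, -274.9, 193.4]
tcp_rot: [0.899, -0.211, -0.373, -0.088]
force: [-0.7, -0.3, 0.2]
gripper_width: 0.994
gripper_force: 0.0
time: 20.4
eef_pos: [589.6, -275.1, 195.9]
tcp_rot: [0.9, -0.212, -0.371, -0.088]
force: [-0.9, 0.3, -0.1]
gripper_width: 0.996
gripper_force: 0.0
pos [ 589.6 -275.1  195.9] shift [1.47 0.01 5.3 ] turn [ 0.   -0.03  0.02] q [-0.49  0.88  0.82 -0.02  2.22  1.53] F [-0.9  0.3 -0.1] w 85.0 t 20.4
[-6.2, 186.3, 649.1, 421.9, 103.3, 349.9] [  1.   -0.6  -0.1   1.4   1.4  -2.2  -2.    0.7  -0.6  -0.7   0.2   0.9
  -0.2   0.3  -9.4 -18.9   0.2  -0.3   5.2]
R err 2.5185319195968704e-14
[520, 160] 45 [ 0.3   0.48  2.33  3.14  0.38 -1.57] 21.8
[520, 160] 55 [ 0.3   0.44  2.29  3.14  0.21 -1.57] 0.0
[560, 170] 45 [ 0.29  0.55  2.33  3.14  0.51 -1.57] 2.3
[560, 170] 55 [ 0.29  0.47  2.21  3.14  0.14 -1.57] 0.0
[620, 165] 45 [ 0.26  0.56  2.21  3.14  0.42 -1.57] 0.0
[620, 165] 55 [0.26 0.48 2.02 0.   0.1  1.57] 19.2
[650, 170] 45 [ 0.26  0.57  2.15  3.14  0.36 -1.57] 0.0
[650, 170] 55 [0.26 0.51 1.97 0.   0.1  1.57] 13.8
```

```bash
cat > ik.py <<'E'
from h import *
from scipy.optimize import least_squares
P=[-6.2,186.3,649.1,421.9,103.3,349.9]; B=40.
def fkb(q):
    p,Rt=fk(q,P); return p+R.from_euler('z',q[0]).apply([0,B,0]),Rt
lo=np.array([-3.12,-1.05,.14,-1.42,.1,-2.68]);hi=np.array([3.12,2.28,2.33,4.57,2.73,2.68])
def ik(t,Rt,q0):
    g=lambda q:np.r_[fkb(q)[0]-t,(Rt.inv()*fkb(q)[1]).as_rotvec()*300]
    u=least_squares(g,np.clip(q0,lo+1e-3,hi-1e-3),bounds=(lo,hi)); return u.x,np.abs(u.fun).max()
def rt(al,th):  # th: -45 lying grasp .. +45 standing, tool y azimuth al-90
    return tilt(al,90-th,al-90) if th>0 else tilt(al+180,90+th,al-90)
E
python3 - <<'E'
from ik import *
s=bot.state();print((fkb(s["qpos"])[0]-s["eef_pos"]).round(1))
for X in ([430,90],[450,80],[560,140],[540,150],[600,170]):
  for fl in (0,1):
    for rel in (-120,-90,-60,60,90,120):
      q1=np.degrees(np.arctan2(X[1],X[0]))-4; al=q1+rel
      q6=np.radians((q1-al+90-180*fl+180)%360-180); q=[np.radians(q1),.4,1.6,0,1.1,q6]; out=[];bad=0
      Rf=R.from_euler('z',180*0,degrees=True)
      t0=np.array([*X,150.]); 
      def Rg(th): 
          r=rt(al,th); return r if not fl else R.from_matrix(r.as_matrix()@np.diag([-1,-1,1]))
      q,e=ik(t0,Rg(0.01),q); 
      if e>1: continue
      qa=q
      for th in (-15,-30,-45): qa,ea=ik(t0,Rg(th),qa); bad=max(bad,ea)
      qb=q
      for th in (15,30,45): qb,eb=ik(t0,Rg(th),qb); bad=max(bad,eb)
      qb,eb=ik(np.array([*X,58.]),Rg(45),qb); bad=max(bad,eb)
      if bad<3: print(X,"flip",fl,rel,"al",round(al),"err",round(bad,1),"lying",qa.round(2),"stand",qb.round(2))
E
```

```text
[ 0.1 -2.6  0.4]
[430, 90] flip 0 60 al 68 err 0.0 lying [ 0.48  0.56  1.66 -0.47  1.57  1.03] stand [-0.5   0.55  2.29  1.18  0.86 -1.17]
[430, 90] flip 0 90 al 98 err 0.0 lying [ 0.62  0.47  1.87 -0.7   1.31  0.86] stand [-0.4   0.6   2.01  0.73  1.13 -1.07]
[430, 90] flip 0 120 al 128 err 0.0 lying [ 0.7   0.36  2.13 -1.    1.    0.76] stand [-0.25  0.67  1.77  0.46  1.39 -1.16]
[430, 90] flip 1 -120 al -112 err 0.0 lying [-0.5   0.33  2.2   0.98  1.01 -0.83] stand [ 0.48  0.69  1.72 -0.48  1.41  1.12]
[430, 90] flip 1 -90 al -82 err 0.0 lying [-0.4   0.44  1.94  0.68  1.31 -0.91] stand [ 0.62  0.62  1.94 -0.75  1.15  1.01]
[430, 90] flip 1 -60 al -52 err 0.0 lying [-0.25  0.54  1.71  0.45  1.56 -1.07] stand [ 0.7   0.56  2.21 -1.19  0.86  1.07]
[450, 80] flip 0 60 al 66 err 0.0 lying [ 0.44  0.58  1.62 -0.48  1.59  1.02] stand [-0.5   0.56  2.25  1.18  0.87 -1.13]
[450, 80] flip 0 90 al 96 err 0.0 lying [ 0.58  0.48  1.84 -0.71  1.32  0.84] stand [-0.41  0.61  1.97  0.74  1.15 -1.04]
[450, 80] flip 0 120 al 126 err 0.0 lying [ 0.65  0.37  2.1  -1.    0.99  0.73] stand [-0.26  0.6
[... 1947 characters left out ...]
 0.76  1.21 -0.52  1.76  0.86] stand [-0.2   0.63  1.92  1.13  0.89 -0.77]
[600, 170] flip 0 90 al 102 err 0.0 lying [ 0.59  0.64  1.49 -0.73  1.42  0.65] stand [-0.17  0.72  1.62  0.76  1.26 -0.8 ]
[600, 170] flip 0 120 al 132 err 0.0 lying [ 0.61  0.51  1.78 -0.97  1.01  0.49] stand [-0.07  0.83  1.34  0.51  1.6  -0.95]
[600, 170] flip 1 -120 al -108 err 0.0 lying [-0.2   0.48  1.86  1.    0.99 -0.54] stand [ 0.49  0.85  1.27 -0.51  1.64  0.94]
[600, 170] flip 1 -90 al -78 err 0.0 lying [-0.17  0.6   1.56  0.73  1.39 -0.67] stand [ 0.59  0.75  1.54 -0.75  1.3   0.76]
[600, 170] flip 1 -60 al -48 err 0.0 lying [-0.07  0.73  1.28  0.52  1.73 -0.88] stand [ 0.61  0.65  1.84 -1.09  0.91  0.7 ]
```

```bash
python3 -m inch '[[0,0,0,0,0,-1.4],[0,0,0,0,0,-2.8],[0,0,0,0,0,-4.2],[0,0,0,0,0,-5.6],[0,0,0,0,0,-7]]'
python3 -m inch '[[0,0,0,0,0,-1.4],[0,0,0,0,0,-2.8],[0,0,0,0,0,-4.2],[0,0,0,0,0,-5.6],[0,0,0,0,0,-7]]'
python3 -m inch '[[0,0,0,0,0,-1.4],[0,0,0,0,0,-2.8],[0,0,0,0,0,-4.2],[0,0,0,0,0,-5.6],[0,0,0,0,0,-7]]'
python3 -m inch '[[0,0,0,0,0,-1.4],[0,0,0,0,0,-2.8],[0,0,0,0,0,-4.2],[0,0,0,0,0,-5.6],[0,0,0,0,0,-7]]'
python3 - <<'E'
from ik import *
GF=R.from_matrix(GR.as_matrix()@np.diag([-1,-1,1]))
G=np.array([501.7,-231.6,50])+15*AX; z=GR.as_matrix()[:,2]
rows(G-3*z,Rt=GF)
E
```

```text
time: 20.9
eef_pos: [589.5, -275.3, 195.0]
tcp_rot: [0.915, 0.128, -0.315, -0.216]
force: [-0.3, 0.8, 1.4]
gripper_width: 0.994
gripper_force: 0.0
time: 21.4
eef_pos: [589.5, -275.3, 195.0]
tcp_rot: [0.809, 0.447, -0.216, -0.315]
force: [-0.5, -0.1, 0.0]
gripper_width: 0.994
gripper_force: 0.0
time: 21.9
eef_pos: [589.5, -275.3, 195.0]
tcp_rot: [0.595, 0.707, -0.089, -0.372]
force: [0.5, 0.9, 0.2]
gripper_width: 1.0
gripper_force: 0.0
time: 22.4
eef_pos: [589.5, -275.3, 195.0]
tcp_rot: [0.302, 0.873, 0.05, -0.379]
force: [0.8, -0.1, -0.5]
gripper_width: 0.997
gripper_force: 0.0
pos [ 589.5 -275.3  195. ] shift [-1.43  0.28  5.28] turn [-0.    0.01 -1.92] q [-0.49  0.88  0.82 -0.02  2.22 -1.4 ] F [ 0.8 -0.1 -0.5] w 85.1 t 22.4
```

```bash
python3 -m inch '[[-0.5,0.1,0.5,0,0,-0.7],[-1,0.2,1,0,0,-1.4],[-1.43,0.28,1.6,0,0,-1.92],[-1.43,0.28,2.2,0,0,-1.92],[-1.43,0.28,2.6,0,0,-1.92]]'
python3 -m inch '[[0,0,0,0,0,0],[0,0,0,0,0,0],[0,0,0,0,0,0],[0,0,0,0,0,0],[0,0,0,0,0,0]]'
python3 - <<'E'
from ik import *
GF=R.from_matrix(GR.as_matrix()@np.diag([-1,-1,1]))
G=np.array([501.7,-231.6,50])+15*AX; z=GR.as_matrix()[:,2]
rows(G-3*z,Rt=GF)
f=grab("wrist"); save(f,"w7.png",None,1.5)
print([proj(f,G+s*AX+[0,0,25])*1.5 for s in(-57,27)])
E
```

```text
time: 22.9
eef_pos: [566.7, -264.6, 107.5]
tcp_rot: [0.215, 0.898, 0.087, -0.373]
force: [0.1, 0.7, 0.1]
gripper_width: 0.994
gripper_force: 0.0
time: 23.4
eef_pos: [568.2, -265.3, 109.3]
tcp_rot: [0.215, 0.899, 0.086, -0.372]
force: [-0.3, -0.3, 0.1]
gripper_width: 0.997
gripper_force: 0.0
pos [ 568.2 -265.3  109.3] shift [0.01 0.01 2.7 ] turn [-0.    0.02 -0.06] q [-0.49  0.91  0.98 -0.02  2.04 -1.6 ] F [-0.3 -0.3  0.1] w 85.2 t 23.4
[array([378.45623054, 190.94316209]), array([379.33820334, 340.9130659 ])]
```

View pics/w7.png

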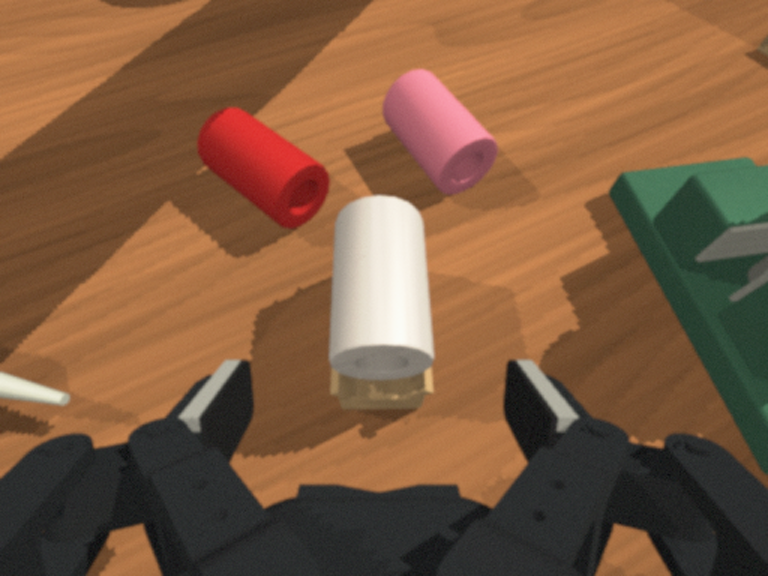

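The silver bushing lies straight between the fingers (381, 200–375 at 1.5×), with red and pink off to the sides. I grasp it.

```bash
python3 -m inch '[[0,0,0.8,0,0,0],[0,0,1.6,0,0,0],[0,0,2.2,0,0,0],[0,0,2.6,0,0,0],[0,0,2.7,0,0,0]]'
python3 -m inch '[[0,0,0,0,0,0],[0,0,0,0,0,0],[0,0,0,0,0,0],[0,0,0,0,0,0],[0,0,0,0,0,0]]' 35 70
python3 - <<'E'
from ik import *
p=np.array(bot.state()["eef_pos"])
rows(p+[0,0,110])
E
```

```text
time: 23.95
eef_pos: [515.6, -238.9, 51.0]
tcp_rot: [0.215, 0.898, 0.087, -0.373]
force: [-0.4, 0.4, -0.8]
gripper_width: 0.996
gripper_force: 0.0
time: 24.45
eef_pos: [518.5, -239.3, 52.6]
tcp_rot: [0.215, 0.899, 0.087, -0.37]
force: [5.7, 2.4, 4.7]
gripper_width: 0.579
gripper_force: 72.2
pos [ 518.5 -239.3   52.6] shift [ 2.58 -0.01 -2.61] turn [0. 0. 0.] q [-0.49  0.89  1.18 -0.02  1.85 -1.59] F [5.7 2.4 4.7] w 49.4 t 24.45
```

```bash
python3 -m inch '[[0.3,0,-0.3,0,0,0],[1.2,0,-1.2,0,0,0],[2.2,0,-2.2,0,0,0],[3.2,0,-3.2,0,0,0],[4.4,0,-4.4,0,0,0]]'
cat >> ik.py <<'E'
def fl(r): return R.from_matrix(r.as_matrix()@np.diag([-1,-1,1]))
E
python3 - <<'E'
from ik import *
print(bot.state()["gripper_force"],bot.state()["force"])
rows([540,150,250],Rt=fl(rt(-80,-45)))
q=bot.state()["qpos"]
R0=R.from_quat(bot.state()["tcp_rot"]); p0=np.array(bot.state()["eef_pos"])
v=(R0.inv()*fl(rt(-80,-45))).as_rotvec()
for k in (.25,.5,.75,1): 
    q,e=ik(p0+k*(np.array([540,150,250])-p0),R0*R.from_rotvec(v*k),q);print(q.round(2),round(e,1))
E
```

```text
time: 24.95
eef_pos: [516.1, -238.8, 238.1]
tcp_rot: [0.216, 0.898, 0.086, -0.373]
force: [-0.0, -0.4, -2.2]
gripper_width: 0.573
gripper_force: 72.7
72.65312675324822 [-0.01658291 -0.38712083 -2.16631265]
pos [ 516.1 -238.8  238.1] shift [ 3.96 11.92  3.31] turn [-6.3   0.02  6.23] q [-0.49  0.72  1.05 -0.03  2.15 -1.6 ] F [-0.  -0.4 -2.2] w 48.9 t 24.95
[-0.45  0.66  1.18  0.2   2.07 -1.3 ] 0.0
[-0.4   0.59  1.32  0.39  1.92 -1.03] 0.0
[-0.33  0.5   1.47  0.56  1.73 -0.81] 0.0
[-0.23  0.42  1.62  0.71  1.5  -0.6 ] 0.0
```

```bash
python3 -m inch '[[0.4,1.2,0.33,-0.63,0,0.63],[0.8,2.4,0.66,-1.26,0,1.25],[1.2,3.6,1,-1.9,0,1.87],[1.6,4.8,1.33,-2.52,0,2.5],[2,6,1.66,-3.15,0,3.12]]'
python3 - <<'E'
from ik import *
rows([540,150,250],Rt=fl(rt(-80,-45)))
E
```

```text
time: 25.45
eef_pos: [528.6, -42.2, 243.6]
tcp_rot: [0.418, 0.825, 0.171, -0.34]
force: [0.1, -0.1, -3.1]
gripper_width: 0.572
gripper_force: 72.7
pos [528.6 -42.2 243.6] shift [3.66 4.1  3.32] turn [-3.12  0.04  3.09] q [-0.4   0.59  1.32  0.39  1.92 -1.03] F [ 0.1 -0.1 -3.1] w 48.9 t 25.45
```

```bash
python3 -m inch '[[0.73,0.82,0.66,-0.62,0,0.62],[1.46,1.64,1.33,-1.25,0,1.24],[2.2,2.46,2,-1.87,0,1.86],[2.93,3.28,2.66,-2.5,0,2.48],[3.66,4.1,3.32,-3.12,0.04,3.09]]'
python3 - <<'E'
from ik import *
X=[540,150,200]
rows(X,Rt=fl(rt(-80,0.01))); rows(X,Rt=fl(rt(-80,45)))
E
```

```text
time: 25.95
eef_pos: [538.8, 149.9, 250.2]
tcp_rot: [0.594, 0.708, 0.246, -0.293]
force: [0.1, 0.8, -2.6]
gripper_width: 0.574
gripper_force: 72.7
pos [538.8 149.9 250.2] shift [-1.18  0.04  1.18] turn [ 0.  -7.5  0. ] q [-0.23  0.42  1.62  0.71  1.5  -0.6 ] F [ 0.1  0.8 -2.6] w 49.0 t 25.95
pos [538.8 149.9 250.2] shift [-1.18  0.04  1.18] turn [  0. -15.   0.] q [-0.23  0.42  1.62  0.71  1.5  -0.6 ] F [ 0.1  0.8 -2.6] w 49.0 t 25.95
```

```bash
python3 -m inch '[[0,0,0,0,-1.2,0],[0,0,0,0,-2.4,0],[0,0,0,0,-3.6,0],[0,0,0,0,-4.8,0],[0,0,0,0,-6,0]]'
python3 -m inch '[[0,0,0,0,-1.2,0],[0,0,0,0,-2.4,0],[0,0,0,0,-3.6,0],[0,0,0,0,-4.8,0],[0,0,0,0,-6,0]]'
python3 -m inch '[[0,0,0,0,-1,0],[0,0,0,0,-2,0],[0,0,0,0,-3,0],[0,0,0,0,-3,0],[0,0,0,0,-3,0]]'
python3 - <<'E'
from ik import *
rows([540,150,70],Rt=fl(rt(-80,45)))
f=grab("top"); f=grab("side"); save(f,"s8.png",[150,20,400,220],3)
E
```

```text
time: 26.45
eef_pos: [538.9, 148.3, 251.3]
tcp_rot: [0.64, 0.765, 0.049, -0.058]
force: [-1.3, -0.8, -3.5]
gripper_width: 0.577
gripper_force: 73.0
time: 26.95
eef_pos: [539.1, 149.2, 251.6]
tcp_rot: [0.624, 0.745, -0.15, 0.181]
force: [0.2, -1.6, -3.2]
gripper_width: 0.575
gripper_force: 73.0
time: 27.45
eef_pos: [539.0, 149.6, 249.7]
tcp_rot: [0.593, 0.709, -0.245, 0.292]
force: [-0.5, 0.1, -2.8]
gripper_width: 0.573
gripper_force: 73.1
pos [539.  149.6 249.7] shift [4.23 0.04 4.24] turn [ 0.02 -0.03  0.03] q [ 0.6   0.47  1.52 -0.7   1.55  0.59] F [-0.5  0.1 -2.8] w 48.9 t 27.45
```

View pics/s8.png

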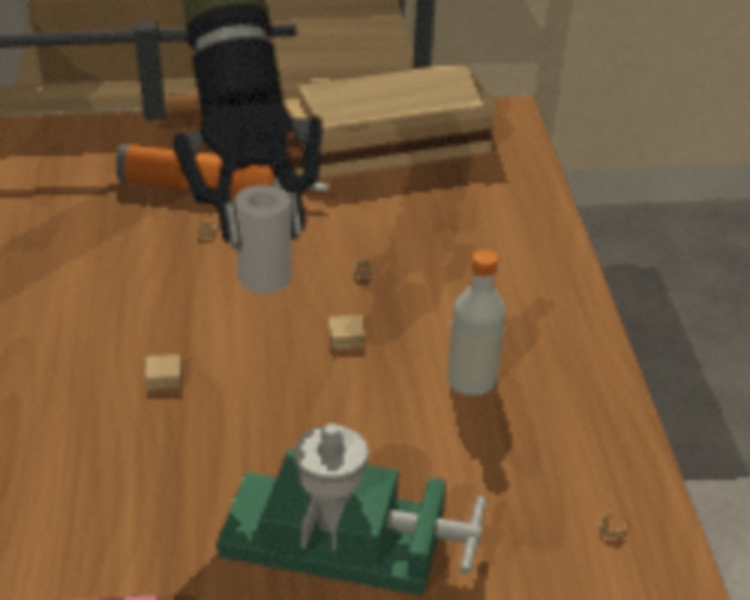

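The bushing hangs upright (crop (265,240)) over clear bench, with both rings home on the arbor. I lower it.

```bash
python3 -m inch '[[0.8,0,0.8,0,0,0],[1.8,0,1.8,0,0,0],[2.8,0,2.8,0,0,0],[3.7,0,3.7,0,0,0],[4.37,0,4.37,0,0,0]]'
python3 -m inch '[[0,0,0,0,0,0],[0,0,0,0,0,0],[0.04,0,0.04,0,0,0],[0.07,0,0.07,0,0,0],[0.1,0,0.1,0,0,0]]'
python3 - <<'E'
from ik import *
rows([540,150,57],Rt=fl(rt(-80,45)))
E
```

```text
time: 28.05
eef_pos: [539.8, 148.6, 63.8]
tcp_rot: [0.594, 0.708, -0.244, 0.293]
force: [0.6, -0.4, -3.0]
gripper_width: 0.572
gripper_force: 73.1
time: 28.55
eef_pos: [540.1, 150.1, 61.9]
tcp_rot: [0.593, 0.709, -0.243, 0.294]
force: [-0.4, 0.3, -3.1]
gripper_width: 0.571
gripper_force: 74.2
pos [540.1 150.1  61.9] shift [ 0.11 -0.01  0.12] turn [ 0.05 -0.03 -0.  ] q [ 0.6   0.71  1.67 -0.74  1.26  0.84] F [-0.4  0.3 -3.1] w 48.8 t 28.55
```

```bash
python3 -m inch '[[0.02,0,0.02,0,0,0],[0.04,0,0.04,0,0,0],[0.06,0,0.06,0,0,0],[0.08,0,0.08,0,0,0],[0.08,0,0.08,0,0,0]]'
python3 -m inch '[[0.02,0,0.02,0,0,0],[0.03,0,0.03,0,0,0],[0.05,0,0.05,0,0,0],[0.05,0,0.05,0,0,0],[0.05,0,0.05,0,0,0]]'
```

```text
time: 29.05
eef_pos: [539.7, 149.8, 59.5]
tcp_rot: [0.593, 0.708, -0.245, 0.295]
force: [-1.9, 3.5, 10.9]
gripper_width: 0.572
gripper_force: 74.9
time: 29.55
eef_pos: [539.8, 149.7, 59.5]
tcp_rot: [0.593, 0.708, -0.245, 0.296]
force: [-5.0, 6.6, 21.0]
gripper_width: 0.58
gripper_force: 75.5
```

```bash
python3 -m inch '[[-0.04,0,-0.04,0,0,0],[-0.04,0,-0.04,0,0,0],[-0.04,0,-0.04,0,0,0],[-0.04,0,-0.04,0,0,0],[-0.04,0,-0.04,0,0,0]]'
python3 -m inch '[[0,0,0,0,0,0],[0,0,0,0,0,0],[0,0,0,0,0,0],[0,0,0,0,0,0],[0,0,0,0,0,0]]' 85
python3 -m inch '[[0,0,-0.2,0,0,0],[0,0,-0.8,0,0,0],[0,0,-1.6,0,0,0],[0,0,-2.8,0,0,0],[0,0,-4,0,0,0]]'
python3 - <<'E'
from ik import *
f=grab("side"); print("bush",ring(f,[540,145],25,84,42)); 
for c in("side","top"):
    f=grab(c); print(c,ring(f,[540,145],25,84,42))
X=[540,147,250]
rows(X,Rt=fl(rt(-80,0.01)))
q,e=ik(np.array(X),fl(rt(-80,0.01)),bot.state()["qpos"]);print(q.round(2),e)
E
```

```text
time: 30.05
eef_pos: [539.7, 149.7, 59.5]
tcp_rot: [0.593, 0.708, -0.245, 0.295]
force: [-3.0, 4.3, 12.7]
gripper_width: 0.572
gripper_force: 75.0
time: 30.55
eef_pos: [539.4, 149.5, 56.5]
tcp_rot: [0.593, 0.709, -0.245, 0.293]
force: [1.2, -0.4, 0.1]
gripper_width: 0.995
gripper_force: 0.0
time: 31.05
eef_pos: [523.8, 233.6, 142.5]
tcp_rot: [0.593, 0.709, -0.245, 0.293]
force: [1.4, 0.1, -0.6]
gripper_width: 0.998
gripper_force: 0.0
bush (array([539.43577938, 146.06196835]), 438.5, 475.42282963125035, array([232, 137,  17,  31, 462], dtype=int32))
side (array([539.41660573, 145.86791355]), 436.0, 475.5083928742679, array([232, 137,  17,  31, 459], dtype=int32))
top (array([541.1037381 , 149.36195982]), 401.5, 445.11736910953186, array([138, 184,  26,  22, 397], dtype=int32))
pos [525.2 235.4 143.3] shift [-4.63 -0.02 -0.42] turn [0.07 7.46 0.03] q [ 0.72  0.64  1.51 -0.65  1.48  0.77] F [ 0.7  0.  -0.6] w 85.0 t 31.2
[ 0.19  0.29  1.55 -0.    1.31  0.02] 1.1368683772161603e-13
```

The bushing stands free at about (540,147). Next, the tool goes vertical above it.

```bash
python3 -m inch '[[-0.9,0,-0.1,0,1.25,0],[-1.8,0,-0.2,0,2.5,0],[-2.7,0,-0.25,0,3.75,0],[-3.6,0,-0.3,0,5,0],[-4.2,0,-0.4,0,6.2,0]]'
python3 -m inch '[[-0.2,0,0,0,0.6,0],[-0.4,0,-0.05,0,1.26,0],[-0.4,0,-0.05,0,1.26,0],[-0.4,0,-0.05,0,1.26,0],[-0.4,0,-0.05,0,1.26,0]]'
python3 - <<'E'
from ik import *
f=grab("wrist"); save(f,"w9.png",None,1.5); 
try: print(ring(f,[540,147],25,84,42))
except Exception as e: print(e)
rows([540,147,66],yaw=10)
E
```

```text
time: 31.7
eef_pos: [538.2, 151.6, 240.1]
tcp_rot: [0.64, 0.765, -0.041, 0.051]
force: [-0.4, 0.5, -0.7]
gripper_width: 0.998
gripper_force: 0.0
time: 32.2
eef_pos: [539.9, 142.3, 241.2]
tcp_rot: [0.641, 0.767, -0.002, 0.001]
force: [-0.2, 0.1, 0.2]
gripper_width: 0.995
gripper_force: 0.0
(array([541.12290177, 147.38762502]), 2191.0, 2226.4032235702034, array([ 229,  146,   50,   59, 2159], dtype=int32))
pos [540.  142.7 241.3] shift [0.16 0.03 5.84] turn [-0.01  0.03  0.05] q [ 0.18  0.29  1.56 -0.    1.29  0.01] F [0.7 0.3 0.3] w 84.6 t 32.25
```

View pics/w9.png

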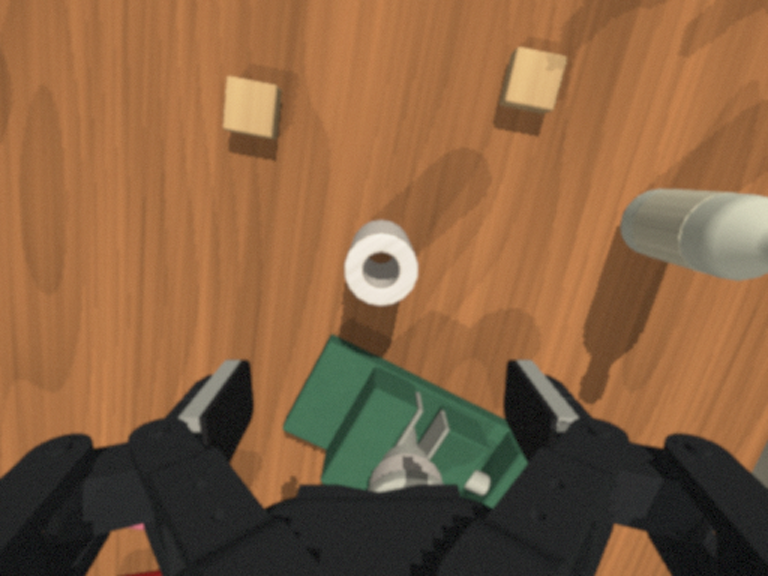

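The bushing stands upright on the bench, upper face at (381,269) (1.5×), midway between the fingers. I take it from above.

```bash
python3 - <<'E'
from ik import *
rows([541.1,147.4,65],yaw=10)
E
python3 -m inch '[[0.16,0.06,1.2,0,0,0.05],[0.16,0.06,2.6,0,0,0.05],[0.16,0.06,4,0,0,0.05],[0.16,0.06,5.2,0,0,0.05],[0.16,0.06,5.85,0,0,0.05]]'
python3 - <<'E'
from ik import *
rows([541.1,147.4,65],yaw=10)
E
```

```text
pos [540.  142.7 241.3] shift [0.17 0.07 5.88] turn [-0.01  0.03  0.05] q [ 0.18  0.29  1.56 -0.    1.29  0.01] F [0.7 0.3 0.3] w 84.6 t 32.25
time: 32.75
eef_pos: [539.2, 147.6, 63.2]
tcp_rot: [0.642, 0.766, -0.003, -0.0]
force: [-0.4, -0.3, 0.2]
gripper_width: 0.996
gripper_force: 0.0
pos [539.2 147.6  63.2] shift [-0.02  0.06 -0.06] turn [-0.05  0.03  0.01] q [ 0.19  0.49  1.76 -0.    0.89  0.02] F [-0.4 -0.3  0.2] w 85.0 t 32.75
```

```bash
python3 -m inch '[[0,0.05,-0.06,0.02,0.03,0],[0,0.05,-0.06,0,0.03,0],[0,0.05,-0.06,0,0.03,0],[0,0.05,-0.06,0,0.03,0],[0,0.05,-0.06,0,0.03,0]]'
python3 -m inch '[[0,0,0,0,0,0],[0,0,0,0,0,0],[0,0,0,0,0,0],[0,0,0,0,0,0],[0,0,0,0,0,0]]' 35 50
python3 - <<'E'
from ik import *
rows([590.5,-14.4,265],yaw=10)
E
```

```text
time: 33.25
eef_pos: [544.1, 147.2, 69.9]
tcp_rot: [0.643, 0.766, 0.001, 0.001]
force: [0.7, 0.5, 0.4]
gripper_width: 0.994
gripper_force: 0.0
time: 33.75
eef_pos: [542.9, 146.8, 69.2]
tcp_rot: [0.643, 0.766, 0.0, 0.0]
force: [-1.8, -0.4, 5.3]
gripper_width: 0.58
gripper_force: 50.6
pos [542.9 146.8  69.2] shift [-5.56  0.64 -6.53] turn [ 0.01 -0.   -0.02] q [0.19 0.49 1.76 0.   0.9  0.02] F [-1.8 -0.4  5.3] w 49.5 t 33.75
```

```bash
python3 -m inch '[[0,0,-0.4,0,0,0],[0,0,-1.5,0,0,0],[0,0,-3,0,0,0],[0,0,-4.5,0,0,0],[-0.4,0,-6,0,0,0]]'
python3 -m inch '[[-1.4,0.15,-0.5,0,0,0],[-2.8,0.3,-0.53,0,0,0],[-4.1,0.5,-0.53,0,0,0],[-5.1,0.64,-0.53,0,0,0],[-5.16,0.64,-0.53,0,0,0]]'
python3 -m inch '[[0,0,0,0,0,0],[0,0,0,0,0,0],[0,0,0,0,0,0],[0,0,0,0,0,0],[0,0,0,0,0,0]]'
python3 - <<'E'
from ik import *
rows([590.5,-14.4,265],yaw=10)
f=grab("wrist"); h=None
import numpy as np
s=bot.state(); e=np.array(s["eef_pos"]); top=e+[0,0,14.8]
print("exp bush top px",proj(f,top)*1.5,"arbor",proj(f,[590.5,-14.4,143])*1.5)
cv2.imwrite("pics/wside.png",grab("side")["pixels"][:,:,::-1])
im=f["pixels"]; g=cv2.cvtColor(im,cv2.COLOR_RGB2HSV); 
u,v=proj(f,top).astype(int); m=((g[...,1]<70)&(g[...,2]>110)).astype(np.uint8)
n,l,st,ce=cv2.connectedComponentsWithStats(m); print([(st[i].tolist(),ce[i].round(0).tolist()) for i in range(1,n) if st[i,4]>300])
fs=grab("side"); print("side bush pred bbox"); P=hullmask(fs,[590.5,-14.4,e[2]-27.2],[0,0,1],25,84); print(P.min(0),P.max(0)); 
h,stt=mask_at(fs,P.mean(0)); print(h.min(0),h.max(0))
E
```

```text
time: 34.25
eef_pos: [544.3, 135.8, 250.4]
tcp_rot: [0.643, 0.766, 0.001, -0.0]
force: [1.6, -1.0, -2.8]
gripper_width: 0.584
gripper_force: 52.6
time: 34.75
eef_pos: [591.7, -18.1, 264.6]
tcp_rot: [0.645, 0.764, -0.0, 0.001]
force: [-0.4, 0.4, -2.6]
gripper_width: 0.583
gripper_force: 52.6
time: 35.25
eef_pos: [590.5, -13.3, 264.5]
tcp_rot: [0.643, 0.766, 0.001, 0.0]
force: [-0.2, 0.8, -3.4]
gripper_width: 0.58
gripper_force: 52.6
pos [590.5 -13.3 264.5] shift [-0.04 -0.01 -0.02] turn [ 0.01 -0.01 -0.  ] q [-0.09  0.32  1.46  0.    1.36 -0.27] F [-0.2  0.8 -3.4] w 49.6 t 35.25
exp bush top px [376.26485037 423.63723878] arbor [376.31570242 294.1558222 ]
[([195, 131, 116, 198, 13735], [252.0, 246.0]), ([454, 180, 58, 143, 2672], [487.0, 260.0]), ([321, 190, 45, 56, 781], [341.0, 217.0]), ([304, 231, 26, 42, 413], [317.0, 250.0]), ([175, 232, 26, 42, 403], [187.0, 251.0])]
side bush pred bbox
[250.34073  113.144325] [271.4589  153.26425]
[248 114] [270 152]
```

Run:
```python
from ik import *
f=grab("side"); hsv=cv2.cvtColor(f["pixels"],cv2.COLOR_RGB2HSV).astype(int)
for r in list(range(112,156,4))+list(range(156,186,2)):
    print(r,''.join('#' if hsv[r,c,1]<75 and hsv[r,c,2]>95 else('k' if hsv[r,c,2]<60 else 'g' if 60<hsv[r,c,0]<90 and hsv[r,c,1]>75 else '.') for c in range(235,290)))
P=hullmask(f,[590.5,-14.4,114],[0,0,1],33,10);print(P.min(0),P.max(0),proj(f,[590.5,-14.4,143]))
```

```text
112 .kkkk.....kkkkkkkkkk................kkkkkkkkkkkkkk.....
116 ..kkkkkkkkkkkkkkk##################.kkkkkkkk...........
120 ....kkkkkkkkkkk.####################.k..kk.............
124 ..........kkkk...###################k...k..............
128 ..........kkkk...##################.kk.................
132 ............k.....##################...................
136 ................###################....................
140 ................###################....................
144 ...............###################.....................
148 ................##################.....................
152 .....................########..........................
156 .......................................................
158 .......................................................
160 .......................................................
162 .....................#########.........................
164 ................##################.....................
166 ..............######################...................
168 .............########################..................
170 ...........################..#########.................
172 ..........#g#########################..................
174 .........#ggg########################..................
176 .........ggggg#####################..ggg.####..........
178 ##......gggggg####################.#ggggggggggg........
180 ggggggggggggggg#####################ggggggggggg........
182 ggggggggggggggg.###################ggggggggggg.........
184 ggggggggggggggggg#.############..gggggggggggggk........
[248.31035 160.58684] [273.1209 180.2981] [260.73796503 162.18366035]
```

In the side view the bushing is in line with the washer (columns about 260 for both). I thread it on.

```bash
python3 -m inch '[[-0.03,0,0.5,0,0,0],[-0.03,0,0.9,0,0,0],[-0.03,0,1.3,0,0,0],[-0.03,0,1.6,0,0,0],[-0.03,0,1.7,0,0,0]]'
python3 -m inch '[[0,0,0.06,0,0,0],[0,0,0.12,0,0,0],[0,0,0.18,0,0,0],[0,0,0.24,0,0,0],[0,0,0.3,0,0,0]]'
python3 -m inch '[[0,0,0.06,0,0,0],[0,0,0.12,0,0,0],[0,0,0.18,0,0,0],[0,0,0.24,0,0,0],[0,0,0.24,0,0,0]]'
python3 - <<'E'
from ik import *
print(np.round(bot.state()["wrist_torque"],2)); rows([590.5,-14.4,188],yaw=10)
E
```

```text
time: 35.95
eef_pos: [590.1, -15.0, 211.7]
tcp_rot: [0.643, 0.766, -0.0, -0.001]
force: [-0.2, -0.4, -3.1]
gripper_width: 0.585
gripper_force: 52.6
time: 36.45
eef_pos: [591.1, -15.1, 204.6]
tcp_rot: [0.643, 0.766, 0.001, 0.0]
force: [-0.0, -0.4, -2.8]
gripper_width: 0.583
gripper_force: 52.6
time: 36.95
eef_pos: [590.7, -15.0, 196.8]
tcp_rot: [0.643, 0.766, 0.0, -0.0]
force: [0.3, -0.5, -2.2]
gripper_width: 0.584
gripper_force: 52.6
[0.04 0.03 0.  ]
pos [590.7 -15.  196.8] shift [ 0.02 -0.    0.29] turn [ 0.   -0.01 -0.01] q [-0.1   0.38  1.55  0.    1.21 -0.27] F [ 0.3 -0.5 -2.2] w 49.9 t 36.95
```

```bash
python3 -m inch '[[0,0,0.06,0,0,0],[0,0,0.12,0,0,0],[0,0,0.18,0,0,0],[0,0,0.22,0,0,0],[0,0,0.25,0,0,0]]'
python3 -m inch '[[0,0,0.02,0,0,0],[0,0,0.03,0,0,0],[0,0,0.04,0,0,0],[0,0,0.05,0,0,0],[0,0,0.06,0,0,0]]'
```

```text
time: 37.45
eef_pos: [590.9, -15.0, 189.5]
tcp_rot: [0.643, 0.766, 0.0, 0.0]
force: [0.3, -0.7, -2.0]
gripper_width: 0.584
gripper_force: 52.6
time: 37.95
eef_pos: [591.1, -15.1, 188.2]
tcp_rot: [0.643, 0.766, 0.001, 0.0]
force: [-1.3, 0.9, 0.6]
gripper_width: 0.58
gripper_force: 52.8
```

Contact with the washer (the weight is coming off the wrist). I press a touch, release, rise and check.

```bash
python3 -m inch '[[0,0,0.03,0,0,0],[0,0,0.03,0,0,0],[0,0,0.03,0,0,0],[0,0,0.03,0,0,0],[0,0,0.03,0,0,0]]'
python3 -m inch '[[0,0,0,0,0,0],[0,0,0,0,0,0],[0,0,0,0,0,0],[0,0,0,0,0,0],[0,0,0,0,0,0]]' 85
python3 -m inch '[[0,0,-0.6,0,0,0],[0,0,-1.6,0,0,0],[0,0,-2.8,0,0,0],[0,0,-4,0,0,0],[0,0,-5,0,0,0]]'
python3 -m inch '[[0.5,-0.5,0,0,0,0],[1.5,-1.5,0,0,0,0],[2.5,-2.5,0,0,0,0],[3.5,-3.5,0,0,0,0],[4.5,-4.5,0,0,0,0]]'
python3 -m inch '[[0.5,-0.5,0,0,0,0],[1,-1,0,0,0,0],[1,-1,0,0,0,0],[1,-1,0,0,0,0],[1,-1,0,0,0,0]]'
python3 - <<'E'
from ik import *
for c in("side","top"):
    f=grab(c)
    for z,r,L,n in((161,25,84,"bush"),(114,33,10,"washer"),(97,28,24,"spacer")):
        P=hullmask(f,[590.7,-14.6,z],[0,0,1],r,L); print(c,n,P.min(0).round(1),P.max(0).round(1))
    if c=="side":
        hsv=cv2.cvtColor(f["pixels"],cv2.COLOR_RGB2HSV).astype(int)
        for r in range(138,188,2): print(r,''.join('#' if hsv[r,k,1]<75 and hsv[r,k,2]>95 else('k' if hsv[r,k,2]<60 else 'g' if 60<hsv[r,k,0]<90 and hsv[r,k,1]>75 else '.') for k in range(240,285)))
rows([590,-14,300])
E
```

```text
time: 38.45
eef_pos: [591.6, -15.1, 188.0]
tcp_rot: [0.643, 0.766, 0.001, 0.001]
force: [-1.7, 0.3, 5.6]
gripper_width: 0.582
gripper_force: 53.2
time: 38.95
eef_pos: [590.9, -15.0, 186.8]
tcp_rot: [0.643, 0.766, 0.0, -0.0]
force: [-0.6, 0.0, 1.1]
gripper_width: 0.995
gripper_force: 0.0
time: 39.45
eef_pos: [591.1, -15.1, 339.1]
tcp_rot: [0.643, 0.766, 0.001, 0.001]
force: [0.2, -0.8, -0.1]
gripper_width: 0.999
gripper_force: 0.0
time: 39.95
eef_pos: [433.1, 95.3, 336.8]
tcp_rot: [0.644, 0.765, 0.001, 0.0]
force: [-1.1, 0.5, 1.0]
gripper_width: 0.996
gripper_force: 0.0
time: 40.45
eef_pos: [400.8, 118.7, 337.0]
tcp_rot: [0.644, 0.765, 0.001, 0.001]
force: [-0.0, -0.8, -0.8]
gripper_width: 0.998
gripper_force: 0.0
side bush [250.9 138.1] [270.9 175.5]
side washer [248.4 160.6] [273.2 180.3]
side spacer [250.3 164.6] [271.2 185.4]
138 .............................................
140 ..............############...................
142 ...........##################................
144 ..........####################...............
146 ..........####################...............
148 .....
[... 539 characters left out ...]
.
170 ......###########################............
172 .....#g#########################.............
174 ....#ggg########################.............
176 ....ggggg#.##################...ggg##..#.....
178 ...gggggg####..############...#ggggggggggg...
180 gggggggggg#######...#.#########ggggggggggg...
182 ggggggggggg###################gggggggggggg...
184 gggggggggggg#.############..gggggggggggggk...
186 ggggggggggggg...######.....ggggggggggggggk...
top bush [199.9 156.1] [223.9 183.3]
top washer [199.9 159.6] [227.3 187.1]
top spacer [202.3 162.4] [225.5 186.2]
pos [400.8 118.5 336.8] shift [-5.43  5.45  1.23] turn [0. 0. 0.] q [0.19 0.02 1.66 0.   1.46 0.01] F [-0.7  0.1  0.9] w 85.3 t 40.55
```

The stack matches its seated outline: bushing top at row 139–140 (predicted 138), upright and centred on the washer, and the robot is clear. I hand it in.

```bash
python3 -c "
from plant import bot
print(bot.close_job())"
```

```text
the job is handed in; nothing more can be done
None
```

I handed the job in at about 40 s: the spacer, washer and bushing are threaded on the arbor and look home in the camera check, the bushing stood free on the bench first, no bystander was touched, and no verdict came back; I viewed 12 pictures, two over the limit of 10.

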